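# Lock the respirator filter housing with its pin spanner

### The job

The large filter housing's lock ring is still loose: put both prongs of the wide pin spanner well down into a pair of opposite holes of that ring and with it turn the ring clockwise (seen from above) until it is fully home against its stop, its lug over the housing's index bar. Turn the ring only with the spanner, not with the fingers, then lay the spanner flat, prongs down, wholly inside the steel tray. Leave the small housing's ring and everything else on the desk as they are.

Things in the scene. Friction and masses are not known exactly. Their poses are not given: they have to be found in the camera images.
- spanner: The wide pin spanner, loose, about 0.3 kg: a T 155 mm long, 76 wide, 28 high, lying prongs down. Origin midway between its prong tips (z=0); x along the handle away from the head, y prong to prong, z up. Prongs: round, 8 mm thick, rounded tips, pointing down at y = +30 and -30 mm, z 0 to 12, under a cross bar (x -8 to 8, z 12 to 22). End post 14 mm thick at x = 140 mm, its foot at z = 0.
- small_spanner: Bystander: the narrow pin spanner, the same shape but 130 mm long and 58 mm wide, prongs 42 mm apart. It does not fit the large ring. Origin and axes as for the wide one.
- housing: The large filter housing, white, fixed to the desk: base plate 140 mm square, round body 132 mm in diameter, shoulder 62 mm high, lock ring on top. Origin on the desk on the ring's axis, z up. On the shoulder at -x a dark index bar lies along x, 42 to 68 mm from the axis, its top at 66 mm.
- lock_ring_top (a point): Centre of the top face (80 mm above the desk) of the large lock ring, flat grey metal, 88 mm across, 36 mm bore, 14 mm thick. Four round holes, 11 mm wide, 14 mm deep, lie on a circle of 60 mm diameter at 45, 135, 225 and 315 degrees from this point's x axis (counter-clockwise from above). The point turns with the ring; z up.
- lock_ring (a joint): Turn of the large lock ring, rad: 0 = locked, against its stop, lug right over the index bar; positive = counter-clockwise from above (loose). It starts 0.75 to 1.25 loose. It drags evenly with about 0.4 N m and stays where it is left.
- small_housing: Bystander: the small housing, fixed, same shape and heights: body 112 mm in diameter, ring 68 mm in diameter with a 42 mm hole circle, the same pipe at its +x side. Origin on the desk on its ring's axis.
- small_ring_lug (a point): Tip of the lug of the small housing's ring, 47 mm from its axis. Must not be moved.
- tray: Steel tray, fixed to the desk, 170 mm (its x) by 240 mm (its y), 22 mm high, open on top, walls 3 mm thick, inner floor 3 mm above the desk. Origin under its centre, z up. The spanner fits along the tray's y.
- bottle: Bystander: upright white bottle, 60 mm in diameter, 170 mm high, loose. Origin at the centre of its foot.
- jar: Bystander: upright closed white jar, 72 mm across, 85 mm high, loose. Origin at the centre of its foot.
- tape: Bystander: white roll of tape lying flat, 90 mm across, 24 mm high, loose.
- mouse: Bystander: round black mouse, 62 mm across, 32 mm high, loose.
- filter: Bystander: grey screw-on filter disc, 84 mm across, 36 mm high, loose.
- spare_filter: Bystander: the same filter disc, on the other side of the desk.
- spanner_grip (a point): Middle of the wide spanner's black grip sleeve, at x = 70, z = 20 mm of the spanner. The sleeve runs x 40 to 118 mm, 14 mm wide (y), z 12 to 28 mm: grip it from above across its width. Axes as the spanner's.
- housing_pipe (a point): Top centre of the large housing's upright outlet pipe, 36 mm in diameter, 130 mm high, 105 mm from the ring's axis at the housing's +x side. It stands higher than the ring: keep the spanner's handle and the gripper clear of it while turning.
- lock_ring_lug (a point): Outer tip of the large ring's lug, 57 mm from the axis on the -x side of the ring; the lug is 12 mm wide, its top 3 mm below the ring's top face.
- spanner_foot (a point): Underside of the wide spanner's end post, at x = 140, z = 0 mm of the spanner: the foot on which its handle end rests.
Things that resemble listed ones, but are neither listed nor needed, are in the scene too. What is shaped like the spanner but pink or red is not meant.

How it is judged (in metres and radians):
On the way, in this order (a step that is already met when the one before it is completed fails the run):
1. both prongs of the wide spanner stand at least 5 mm deep in the large ring's holes, ring still loose (z of spanner in the frame of lock_ring_top below -0.005 m and horizontal distance between spanner and lock_ring_top below 0.005 m and angle between spanner's own z axis and vertical below 0.1 rad and value of joint lock_ring above 0.6 rad), for 0.2 s.
2. the ring is home (within 0.1 rad of its stop) with the spanner still in its holes (z of spanner in the frame of lock_ring_top below -0.003 m and horizontal distance between spanner and lock_ring_top below 0.006 m and value of joint lock_ring below 0.1 rad), for 0.1 s.
At the end, for the whole second after the job is handed in: The large lock ring is within 0.1 rad of its stop; the wide spanner lies wholly inside the tray, prong tips and foot within its walls, prongs down on its floor (prong tips less than 12 mm above the desk, tilt under 0.08 rad), released and at rest (value of joint lock_ring below 0.1 rad and z of spanner in the frame of tray below 0.012 m and angle between spanner's own z axis and vertical below 0.08 rad and x of spanner in the frame of tray between -0.085 and 0.085 m and y of spanner in the frame of tray between -0.12 and 0.12 m and linear speed of spanner below 0.02 m/s and x of spanner_foot in the frame of tray between -0.085 and 0.085 m and y of spanner_foot in the frame of tray between -0.12 and 0.12 m); the robot touches nothing.
It fails at once if the gripper pushes on the large lock ring itself (over 3 N) (contact force between the fingers and lock_ring above 3 N).
It fails at once if the small ring's lug is moved by more than 8 mm (distance of small_ring_lug from where it was at the start of the episode above 0.008 m).
It fails at once if a bystander is moved by more than 30 mm (distance of any of small_spanner, bottle, jar, tape, mouse, filter, spare_filter from where it was at the start of the episode above 0.03 m).
It also fails if it takes over 51 s, if anything falls off the work surface, if the arm or the gripper's body presses on something with over 40 N, if the wrist force passes 120 N, or if a joint passes its speed limit or range.

### The arm

A 6-joint arm with a two-finger parallel gripper is mounted at the origin on the work surface. World frame = base frame: x ahead of the robot, y to its left, z up, the work surface at z = 0. Lengths are in mm, angles in rad, forces in N, time in s.
With the tool pointing down it reaches from about 275 to 750 mm from the base axis. Payload 10.2 kg.
Tool frame: the origin (TCP) lies at the very end of the fingers, on their centre line; the grasp point (between the pads) lies 19 mm behind it (ctrl.pinch_z is the distance from the TCP to the grasp point, in mm); y points along the fingers, z is the direction in which the jaws open and shut, and the axes are right-handed (so a half turn about y gives the same grasp; the last joint's range is limited). The gripper opens to 85 mm and grips with 20 to 120 N. Pads are 22 mm wide; open, the fingers measure 114 mm over their backs; the gripper's body (76 mm by 85 mm) begins 54 mm behind the grasp point. The pads swing forward as they close: fully open they stand 13 mm farther back than shut.
Start: joints at [-1.461, 0.313, 1.498, -0, 1.331, -0.223], TCP at [171.5, -496.205, 231.294] pointing down, gripper open.
Joint ranges: [-2.94, 2.94], [-0.97, 2.17], [0.19, 2.56], [-1.23, 4.37], [0.02, 3.11], [-2.88, 2.88]. Speed limits (rad/s): [2.39, 2.39, 3.01, 3.14, 3.14, 3.14].

### API

Orientations are given as a unit quaternion [w, x, y, z].
In Python, from rig import sense, eyes, ctrl gives the robot as it stands. The module is installed in compiled form; this text tells all that it offers.
- The arm moves only by the shell command python3 -m handwheel 'ROWS' [FORCE]. ROWS is JSON, a list of rows, each an object of numbers: "grip": the finger opening in mm, from 0 to 85.4; "tx", "ty", "tz": the shift along the tool's x, y, z in mm; "wx", "wy", "wz": the turn, a rotation vector about the tool's x, y, z in rad. In form: [{"grip": .., "tx": .., "ty": .., "tz": .., "wx": .., "wy": .., "wz": ..}, ...]. A call has 1 to 10 rows; each row shifts and turns the commanded pose from where the row before left it, along the tool's axes as they then stand; what a row does not reach is not made up. A row lasts 1/12 s, in which the tool goes at most 41.7 mm and 7.16 degrees, less where a joint would pass 70% of its speed; a pose out of reach is approached as far as the arm can. A call is refused whole if a number of a shift passes 41.7 or a number of a turn 0.125, either way. A call with a gripper value outside its range is refused whole. The fingers move at their own pace and stop on an object; FORCE is the grip in N (left out, the last holds). Time passes only in rows, so rows that do not move let the fingers close. It gives the time, the measured TCP pose, the force and the opening at its end, in the units of the state.
- sense(): the state, without advancing time (a new reading comes with each control period).
- eyes.capture(name): name is "scene" or "top" or "wrist"; returns a dict with "pixels" (384x512x3 uint8, red, green, blue), "mtx" (3x3 intrinsics, pixels), "dist" ([k1, k2, p1, p2, k3] as OpenCV has them; the pictures are not rectified), "R" (3x3) and "t" (3): a world point X has camera coordinates R X + t. Camera axes: x right, y down, z forward; pixel columns grow to the right and rows downward; lengths in mm; the calibration is good to about 2 mm. A picture is of the moment at which its call begins. There is no depth.
- ctrl.finish_job(): hands the job in, once; it reports no verdict.
The state is a dict: "time_s": time; "joints": joint angles; "dq": joint speeds; "tau": joint torques, N m; "eef_pos": TCP position; "ee_rot": TCP orientation; "force": force on the tool from outside, world axes, zero at the start; "wrist_torque": the same for the moment, N m; "grip_width": opening from 0.0 (shut) to 1.0 (fully open).
Only numpy, scipy, OpenCV 4.12 (cv2) and the standard library are available. Lean on these libraries where they do the work, as an engineer would, in place of code of your own. Each camera call takes 0.05 s, during which the arm holds its last target.

## Working session

There is one attempt and no reset: what is moved stays moved. The work goes in short steps, Python scripts to look and compute and a shell command to move; the robot and the scene stay as the last step left them, time stands still between calls to the robot, and variables do not carry over. Pictures are saved under pics/ and viewed, and the job is handed in when it is done.

```bash
mkdir -p pics; ls
python3 - <<'E'
from rig import sense, eyes, ctrl
import cv2, numpy as np
s=sense(); print(s)
print(ctrl.pinch_z)
for n in ["scene","top","wrist"]:
    c=eyes.capture(n); cv2.imwrite(f"pics/{n}0.png",c["pixels"][:,:,::-1]); np.savez(f"pics/{n}0.npz",**c)
    print(n,c["mtx"].tolist(),c["dist"],c["R"].round(3).tolist(),c["t"])
E
```

```text
pics
{'time_s': 0.0, 'joints': array([-1.46136690e+00,  3.13436554e-01,  1.49845366e+00,  2.41000659e-05,
        1.33102072e+00, -2.23432134e-01]), 'dq': array([ 8.39723554e-04, -1.53684490e-03,  1.48860495e-03,  1.35765320e-05,
       -6.12762979e-04,  3.51594550e-04]), 'tau': array([ 3.14446675e-05, -4.12265611e+01, -2.59740686e+01, -1.85503100e-04,
        4.10333494e-03, -2.87131577e-06]), 'eef_pos': array([ 171.49154661, -495.91822092,  230.73572407]), 'ee_rot': array([ 0.11717458, -0.11710495,  0.69780126, -0.69687155]), 'force': array([ 0.41221047, -0.12954046, -0.17785564]), 'wrist_torque': array([ 0.01555422,  0.00732573, -0.03954538]), 'grip_width': 0.9994389978495601}
18.700000000000003
scene [[423.7247176174467, 0.0, 259.8584105833201], [0.0, 423.7247176174467, 193.24266974019184], [0.0, 0.0, 1.0]] [-0.15759029  0.          0.          0.          0.        ] [[-0.267, 0.964, 0.017], [0.738, 0.215, -0.64], [-0.62, -0.158, -0.768]] [ 120.45803033 -269.47012634 1883.08193065]
top [[448.70611192168803, 0.0, 253.22477456824268], [0.0, 448.70611192168803, 186.06048879923063], [0.0, 0.0, 1.0]] [0.03797277 0.         0.         0.         0.        ] [[-0.018, -1.0, -0.008], [-0.992, 0.019, -0.125], [0.125, 0.005, -0.992]] [  27.51092979  457.50510005 1343.74470581]
wrist [[266.3197276189307, 0.0, 252.83516899830084], [0.0, 266.3197276189307, 194.4861240067346], [0.0, 0.0, 1.0]] [-0.05795453  0.          0.          0.          0.        ] [[0.327, -0.945, -0.002], [-0.901, -0.313, 0.299], [-0.283, -0.096, -0.954]] [-524.50705955  -40.43499519  380.28219197]
```

Run:
```python
import cv2
for n in ["scene","top"]:
    im=cv2.imread(f"pics/{n}0.png"); cv2.imwrite(f"pics/{n}0b.png",cv2.resize(im,(800,600),interpolation=cv2.INTER_CUBIC))
```

```text
(no output)
```

View pics/top0.png

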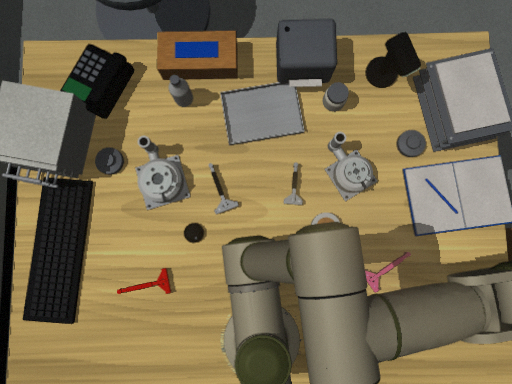

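View pics/scene0.png

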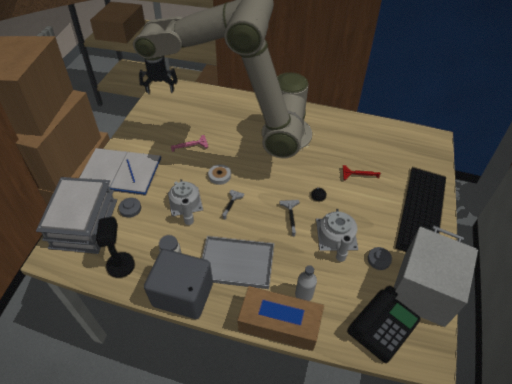

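View pics/wrist0.png

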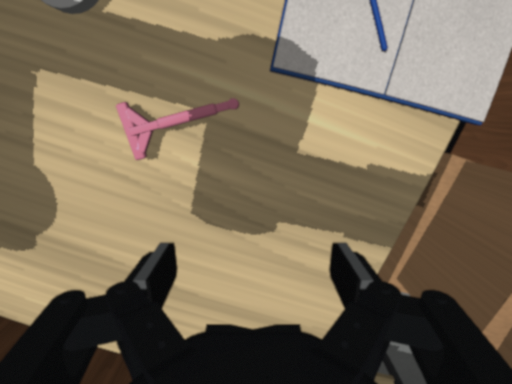

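```bash
cat > h.py <<'E'
import cv2, numpy as np
from rig import sense, eyes, ctrl
from scipy.spatial.transform import Rotation as Ro
def cap(n,tag):
    c=eyes.capture(n); cv2.imwrite(f"pics/{n}{tag}.png",c["pixels"][:,:,::-1]); np.savez(f"pics/{n}{tag}.npz",**c); return c
def ld(n): return dict(np.load(f"pics/{n}.npz"))
def p2w(c,uv,z):
    u=cv2.undistortPoints(np.array([[uv]],float),c["mtx"],c["dist"])[0,0]
    d=c["R"].T@np.array([u[0],u[1],1]); o=-c["R"].T@c["t"]
    return o+d*(z-o[2])/d[2]
def proj(c,X):
    return cv2.projectPoints(np.array(X,float).reshape(-1,3),cv2.Rodrigues(c["R"])[0],c["t"],c["mtx"],c["dist"])[0].reshape(-1,2)
def crop(n,x0,y0,w,h,k,out):
    im=cv2.imread(f"pics/{n}.png")[y0:y0+h,x0:x0+w]; cv2.imwrite(f"pics/{out}.png",cv2.resize(im,None,fx=k,fy=k,interpolation=cv2.INTER_CUBIC))
def tool():
    s=sense(); q=s["ee_rot"]; return s["eef_pos"],Ro.from_quat([q[1],q[2],q[3],q[0]]).as_matrix()
E
python3 - <<'E'
from h import *
crop("top0",120,120,100,100,6,"c1")
crop("top0",200,150,120,70,6,"c2")
crop("scene0",270,190,100,80,7,"c3")
E
```

```text
(no output)
```

View pics/c1.png

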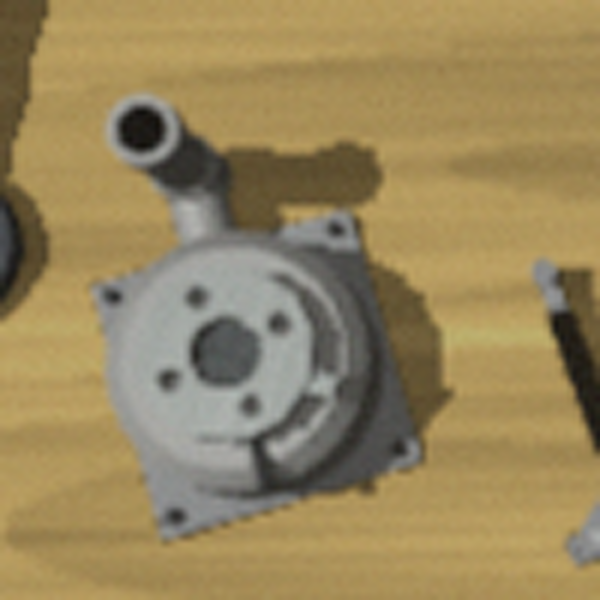

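View pics/c2.png

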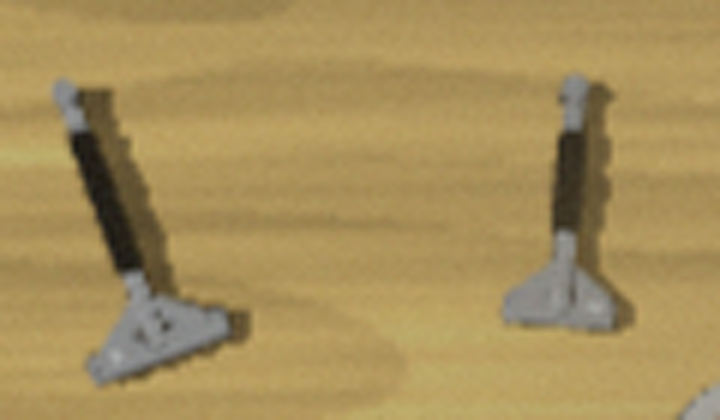

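View pics/c3.png

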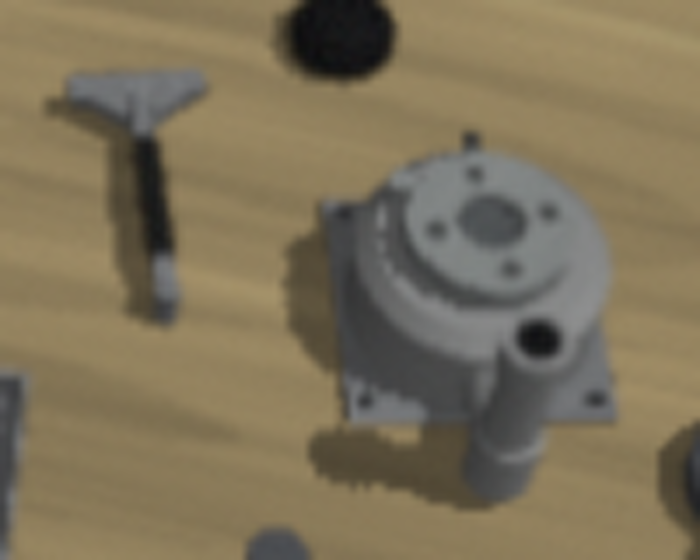

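Run:
```python
from h import *
c=ld("top0"); o=-c["R"].T@c["t"]; print("cam",o)
def C(X,Y,x0,y0,k=6): return (x0+(X+.5)/k-.5,y0+(Y+.5)/k-.5)
hs=[p2w(c,C(*p,120,120),80)[:2] for p in [(198,297),(280,322),(250,404),(168,378)]]
print(np.round(hs,1)); m=np.mean(hs,0); print("ctr",m)
for h in hs: print(np.linalg.norm(h-m), np.degrees(np.arctan2(*(h-m)[::-1])))
b=p2w(c,C(262,465,120,120),66)[:2]; print("bar",b, b-m,np.degrees(np.arctan2(*(b-m)[::-1])))
l=p2w(c,C(325,385,120,120),77)[:2]; print("lug",l-m,np.linalg.norm(l-m),np.degrees(np.arctan2(*(l-m)[::-1])))
p=p2w(c,C(143,127,120,120),130)[:2]; print("pipe",p,np.linalg.norm(p-m),np.degrees(np.arctan2(*(p-m)[::-1])))
for nm,pts in dict(wide=[(65,92),(77,130),(130,272),(228,320),(98,372)],small=[(574,86),(571,132),(566,232),(612,320),(508,316)]).items():
    w=[p2w(c,C(*q,200,150),z)[:2] for q,z in zip(pts,[25,28,28,22,22])]
    print(nm,np.round(w,1).tolist(), "len",np.linalg.norm(w[0]-(w[3]+w[4])/2),"wid",np.linalg.norm(w[3]-w[4]))
# tray corners
t=[p2w(c,q,22)[:2] for q in [(221,94),(297,82),(305,133),(228,144)]]; print(np.round(t,1), np.mean(t,0))
for i in range(4): print(np.linalg.norm(t[i]-t[(i+1)%4]))
for nm,q,z in [("bottle",(175,80),170),("jar",(340,88),85),("mouse",(194,232),20)]: print(nm,p2w(c,q,z))
```

```text
cam [ 285.74520358   11.89752965 1390.65658221]
[[507.8 315.4]
 [494.5 275. ]
 [454.1 289.5]
 [467.7 329.7]]
ctr [481.02660216 302.41157398]
29.729346121163868 25.974714735192315
30.544692756905317 -63.77568912337049
29.88215042860625 -154.31740834829898
30.39205532374044 115.938225739775
bar [425.38076896 286.26724924] [-55.6458332  -16.14432474] -163.8211613429347
lug [-17.82064094 -49.10366652] 52.237393780121586 -109.94678347994575
pipe [582.03408119 330.78870117] 104.91793062554255 15.69222203176213
wide [[526.7, 150.0], [506.3, 143.6], [432.7, 117.2], [407.7, 67.8], [382.4, 134.4]] len 140.4181868351499 wid 71.15958737727593
small [[524.8, -111.8], [500.4, -109.3], [448.9, -105.2], [404.1, -127.8], [407.1, -74.9]] len 119.6383022670909 wid 52.94334751629773
[[ 753.2  115.3]
 [ 787.3 -125.1]
 [ 622.3 -145.2]
 [ 592.2   95.1]] [688.74349923 -14.99276966]
242.8525538082467
166.17558505320625
242.24235932997738
162.28363260397973
bottle [745.81193219 233.42847712 170.        ]
jar [ 742.53136605 -247.11606286   85.        ]
mouse [321.77100827 201.58698335  20.        ]
```

Run:
```python
from h import *
p,R=tool(); print(p,R.round(3)); print("zaz",np.degrees(np.arctan2(R[1,2],R[0,2])),"xaz",np.degrees(np.arctan2(R[1,0],R[0,0])))
c=ld("wrist0"); o=-c["R"].T@c["t"]; print("cam in tool",(R.T@(o-p)).round(1)); print("cam fwd in tool",(R.T@c["R"][2]).round(3),"cam right",(R.T@c["R"][0]).round(3))
```

```text
[ 171.47984728 -496.00238716  230.87259532] [[-0.945 -0.     0.327]
 [-0.327  0.001 -0.945]
 [-0.    -1.    -0.001]]
zaz -70.9320600188656 xaz -160.93207064964537
cam in tool [ -75.6 -143.1    0.2]
cam fwd in tool [ 0.3    0.954 -0.001] cam right [-0.001  0.001  1.   ]
```

```bash
python3 -m handwheel '[{"tx":-20,"tz":-20},{"tx":-29,"tz":-29},{"tx":-29,"tz":-29},{"tx":-29,"tz":-29},{"tx":-29,"tz":-29},{"tx":-29,"tz":-29},{"tx":-29,"tz":-29},{"tx":-29,"tz":-29},{"tx":-29,"tz":-29},{"tx":-29,"tz":-29}]' && python3 -m handwheel '[{"tx":-29,"tz":-29},{"tx":-29,"tz":-29},{"tx":-29,"tz":-29},{"tx":-29,"tz":-29},{"tx":-29,"tz":-29},{"tx":-29,"tz":-29},{"tx":-29,"tz":-29},{"tx":-8,"tz":-8,"wy":-0.12},{"wy":-0.12},{"wy":-0.12}]'
python3 - <<'E'
from h import *
print(sense()["joints"],tool()[0])
E
```

```text
[-1.46138578e+00  3.13314218e-01  1.49825634e+00 -2.08865964e-05
  1.33099239e+00 -2.23382725e-01] [ 171.47984728 -496.00238716  230.87259532]invalid input
```

```bash
python3 -m handwheel '[{"grip":85,"tx":-20,"ty":0,"tz":-20,"wx":0,"wy":0,"wz":0},{"grip":85,"tx":-29,"ty":0,"tz":-29,"wx":0,"wy":0,"wz":0},{"grip":85,"tx":-29,"ty":0,"tz":-29,"wx":0,"wy":0,"wz":0},{"grip":85,"tx":-29,"ty":0,"tz":-29,"wx":0,"wy":0,"wz":0},{"grip":85,"tx":-29,"ty":0,"tz":-29,"wx":0,"wy":0,"wz":0},{"grip":85,"tx":-29,"ty":0,"tz":-29,"wx":0,"wy":0,"wz":0},{"grip":85,"tx":-29,"ty":0,"tz":-29,"wx":0,"wy":0,"wz":0},{"grip":85,"tx":-29,"ty":0,"tz":-29,"wx":0,"wy":0,"wz":0},{"grip":85,"tx":-29,"ty":0,"tz":-29,"wx":0,"wy":0,"wz":0},{"grip":85,"tx":-29,"ty":0,"tz":-29,"wx":0,"wy":0,"wz":0}]'
python3 - <<'E'
from h import *
print(sense()["joints"],tool()[0])
E
```

```text
time_s: 0.98
eef_pos: [345.6, -136.9, 231.4]
ee_rot: [-0.117, 0.117, -0.697, 0.697]
force: [1.5, -1.0, 0.1]
grip_width: 0.994
[-6.95411129e-01 -3.63890083e-02  1.90307502e+00  3.86133845e-05
  1.27444365e+00  5.43087238e-01] [ 345.55297687 -136.8690844   231.39687409]
```

```bash
python3 -m handwheel '[{"grip":85,"tx":-29,"ty":0,"tz":-29,"wx":0,"wy":0,"wz":0},{"grip":85,"tx":-29,"ty":0,"tz":-29,"wx":0,"wy":0,"wz":0},{"grip":85,"tx":-29,"ty":0,"tz":-29,"wx":0,"wy":0,"wz":0},{"grip":85,"tx":-29,"ty":0,"tz":-29,"wx":0,"wy":0,"wz":0},{"grip":85,"tx":-29,"ty":0,"tz":-29,"wx":0,"wy":0,"wz":0},{"grip":85,"tx":-29,"ty":0,"tz":-29,"wx":0,"wy":0,"wz":0},{"grip":85,"tx":-26,"ty":0,"tz":-26,"wx":0,"wy":-0.1,"wz":0},{"grip":85,"tx":0,"ty":5,"tz":0,"wx":0,"wy":-0.124,"wz":0},{"grip":85,"tx":0,"ty":5,"tz":0,"wx":0,"wy":-0.124,"wz":0},{"grip":85,"tx":0,"ty":5,"tz":0,"wx":0,"wy":-0.124,"wz":0}]'; python3 -m handwheel '[{"grip":85,"tx":0,"ty":5,"tz":0,"wx":0,"wy":-0.124,"wz":0},{"grip":85,"tx":0,"ty":5,"tz":0,"wx":0,"wy":-0.124,"wz":0},{"grip":85,"tx":0,"ty":5,"tz":0,"wx":0,"wy":-0.124,"wz":0},{"grip":85,"tx":0,"ty":5,"tz":0,"wx":0,"wy":-0.124,"wz":0},{"grip":85,"tx":0,"ty":5,"tz":0,"wx":0,"wy":-0.124,"wz":0},{"grip":85,"tx":0,"ty":5,"tz":0,"wx":0,"wy":-0.124,"wz":0},{"grip":85,"tx":0,"ty":5,"tz":0,"wx":0,"wy":-0.124,"wz":0},{"grip":85,"tx":0,"ty":5,"tz":0,"wx":0,"wy":-0.124,"wz":0},{"grip":85,"tx":0,"ty":5,"tz":0,"wx":0,"wy":-0.124,"wz":0},{"grip":85,"tx":0,"ty":5,"tz":0,"wx":0,"wy":-0.124,"wz":0}]'
python3 - <<'E'
from h import *
p,R=tool()
print(sense()["joints"],p,np.degrees(np.arctan2(R[1,0],R[0,0])))
E
```

```text
time_s: 1.82
eef_pos: [468.9, 116.3, 215.7]
ee_rot: [0.279, -0.28, 0.65, -0.649]
force: [0.5, 1.1, -0.4]
grip_width: 0.998
time_s: 2.65
eef_pos: [468.8, 115.5, 165.9]
ee_rot: [-0.604, 0.605, -0.367, 0.367]
force: [0.4, 0.5, 0.3]
grip_width: 0.997
[-1.61937430e-03  2.85836962e-01  1.71516154e+00 -2.13975810e-05
  1.14107054e+00 -4.81778008e-01] [468.83382578 115.53596825 165.86653467] -62.488428247834925
```

```bash
python3 -m handwheel '[{"grip":60,"tx":0,"ty":5,"tz":0,"wx":0,"wy":-0.12,"wz":0},{"grip":60,"tx":0,"ty":5,"tz":0,"wx":0,"wy":-0.12,"wz":0},{"grip":60,"tx":0,"ty":5,"tz":0,"wx":0,"wy":-0.12,"wz":0},{"grip":60,"tx":0,"ty":5,"tz":0,"wx":0,"wy":-0.12,"wz":0},{"grip":60,"tx":0,"ty":5,"tz":0,"wx":0,"wy":-0.12,"wz":0},{"grip":60,"tx":0,"ty":5,"tz":0,"wx":0,"wy":-0.12,"wz":0},{"grip":60,"tx":0,"ty":5,"tz":0,"wx":0,"wy":-0.12,"wz":0},{"grip":60,"tx":0,"ty":5,"tz":0,"wx":0,"wy":-0.12,"wz":0},{"grip":60,"tx":0,"ty":5,"tz":0,"wx":0,"wy":-0.12,"wz":0},{"grip":60,"tx":0,"ty":5,"tz":0,"wx":0,"wy":-0.12,"wz":0}]'; python3 -m handwheel '[{"grip":60,"tx":5,"ty":5,"tz":5,"wx":0,"wy":-0.12,"wz":0},{"grip":60,"tx":5,"ty":5,"tz":5,"wx":0,"wy":-0.12,"wz":0},{"grip":60,"tx":0,"ty":0,"tz":0,"wx":0,"wy":0,"wz":0}]'
python3 - <<'E'
from h import *
p,R=tool()
print(sense()["joints"],p,np.degrees(np.arctan2(R[1,0],R[0,0])))
cap("wrist","1"); crop("wrist1",0,0,512,384,1.56,"w1")
E
```

```text
time_s: 3.48
eef_pos: [468.8, 115.5, 115.9]
ee_rot: [0.706, -0.706, -0.038, 0.039]
force: [0.6, 0.4, -0.3]
grip_width: 0.704
time_s: 3.73
eef_pos: [477.0, 127.5, 105.4]
ee_rot: [0.697, -0.696, -0.122, 0.123]
force: [-0.6, -0.3, -0.1]
grip_width: 0.7
[ 2.33695707e-02  3.88497353e-01  1.75064148e+00  1.72879081e-04
  1.00394271e+00 -1.89537465e+00] [477.04438292 127.51936058 105.3754209 ] 19.930644705089627
```

View pics/w1.png

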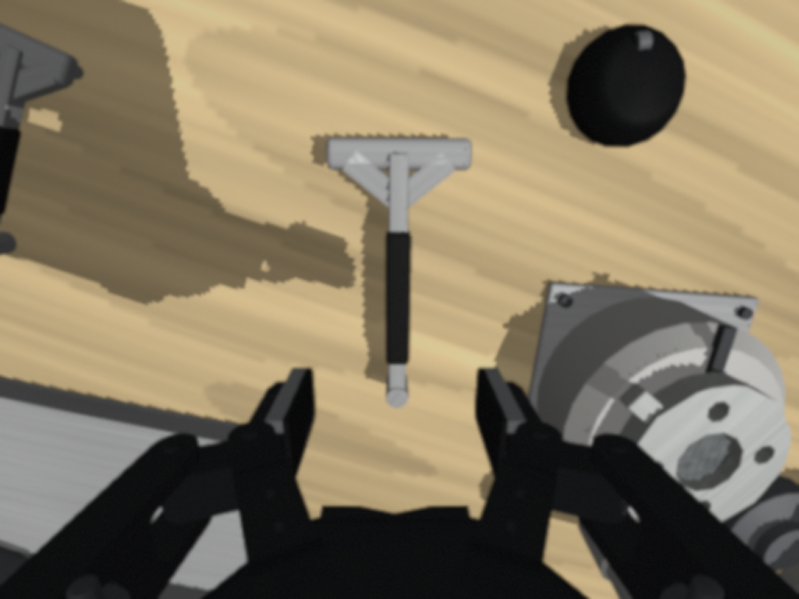

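```bash
python3 - <<'E'
from h import *
p,R=tool(); c=ld("wrist1")
k=1.56
def m(u,v,z):
    X=p2w(c,((u+.5)/k-.5,(v+.5)/k-.5),z); return (R.T@(X-p)).round(1),X.round(1)
for nm,u,v,z in [("barL",328,152,17),("barR",472,152,17),("barfarL",330,138,22),("barfarR",470,138,22),("barnearL",328,168,22),("barnearR",472,168,22),("slT",398,232,28),("slB",397,363,28),("post",397,398,28)]: print(nm,*m(u,v,z))
E
python3 - <<'E'
from h import *
crop("wrist1",190,70,130,200,4,"w1c")
E
```

```text
barL [-88.5  88.9 -35.5] [405.4  64.   17. ]
barR [-89.1  88.9  40.6] [379.3 135.6  17. ]
barfarL [-95.1  83.9 -33.5] [398.4  63.7  22. ]
barfarR [-95.7  84.   38.3] [373.9 131.3  22. ]
barnearL [-80.3  83.9 -35.1] [412.9  67.2  22. ]
barnearR [-80.8  83.9  40.2] [387.2 138.   22. ]
slT [-47.9  77.9   1.7] [431.1 112.8  28. ]
slB [28.1 77.8  1.9] [502.7 138.4  28. ]
post [51.3 77.8  2.1] [524.5 146.3  28. ]
```

View pics/w1c.png

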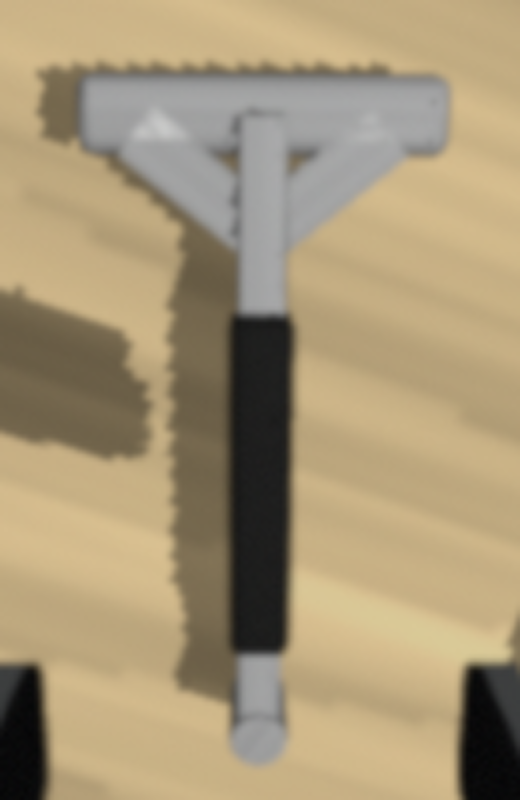

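```bash
python3 -m handwheel '[{"grip":60,"tx":0,"ty":30,"tz":2,"wx":0,"wy":0,"wz":0},{"grip":60,"tx":0,"ty":30,"tz":0,"wx":0,"wy":0,"wz":0},{"grip":60,"tx":0,"ty":27,"tz":0,"wx":0,"wy":0,"wz":0},{"grip":60,"tx":0,"ty":10,"tz":0,"wx":0,"wy":0,"wz":0},{"grip":60,"tx":0,"ty":5,"tz":0,"wx":0,"wy":0,"wz":0},{"grip":0,"tx":0,"ty":0,"tz":0,"wx":0,"wy":0,"wz":0},{"grip":0,"tx":0,"ty":0,"tz":0,"wx":0,"wy":0,"wz":0},{"grip":0,"tx":0,"ty":0,"tz":0,"wx":0,"wy":0,"wz":0},{"grip":0,"tx":0,"ty":0,"tz":0,"wx":0,"wy":0,"wz":0},{"grip":0,"tx":0,"ty":0,"tz":0,"wx":0,"wy":0,"wz":0}]' 100; python3 -m handwheel '[{"grip":0,"tx":0,"ty":0,"tz":0,"wx":0,"wy":0,"wz":0},{"grip":0,"tx":0,"ty":0,"tz":0,"wx":0,"wy":0,"wz":0},{"grip":0,"tx":0,"ty":0,"tz":0,"wx":0,"wy":0,"wz":0}]'
```

```text
time_s: 4.62
eef_pos: [477.4, 128.8, 5.8]
ee_rot: [-0.696, 0.697, 0.122, -0.12]
force: [-2.0, -1.3, 7.4]
grip_width: 0.142
time_s: 4.87
eef_pos: [477.4, 128.8, 5.8]
ee_rot: [-0.696, 0.697, 0.122, -0.12]
force: [-2.3, -0.9, 7.0]
grip_width: 0.141
```

```bash
python3 -m handwheel '[{"grip":0,"tx":0,"ty":-15,"tz":0,"wx":0,"wy":0,"wz":0},{"grip":0,"tx":0,"ty":-30,"tz":0,"wx":0,"wy":0,"wz":0},{"grip":0,"tx":0,"ty":-35,"tz":0,"wx":0,"wy":0,"wz":0},{"grip":0,"tx":0,"ty":-35,"tz":0,"wx":0,"wy":0,"wz":0},{"grip":0,"tx":24,"ty":-10,"tz":25,"wx":0,"wy":0,"wz":0},{"grip":0,"tx":24,"ty":0,"tz":25,"wx":0,"wy":0,"wz":0},{"grip":0,"tx":24,"ty":0,"tz":24,"wx":0,"wy":0,"wz":0},{"grip":0,"tx":0,"ty":0,"tz":0,"wx":0,"wy":0.12,"wz":0},{"grip":0,"tx":0,"ty":0,"tz":0,"wx":0,"wy":0.122,"wz":0},{"grip":0,"tx":0,"ty":0,"tz":0,"wx":0,"wy":0.122,"wz":0}]' && python3 -m handwheel '[{"grip":0,"tx":0,"ty":0,"tz":0,"wx":0,"wy":0.122,"wz":0},{"grip":0,"tx":0,"ty":0,"tz":0,"wx":0,"wy":0.122,"wz":0},{"grip":0,"tx":0,"ty":0,"tz":0,"wx":0,"wy":0.122,"wz":0},{"grip":0,"tx":0,"ty":0,"tz":0,"wx":0,"wy":0.122,"wz":0},{"grip":0,"tx":0,"ty":0,"tz":0,"wx":0,"wy":0.122,"wz":0},{"grip":0,"tx":0,"ty":0,"tz":0,"wx":0,"wy":0.122,"wz":0},{"grip":0,"tx":0,"ty":0,"tz":0,"wx":0,"wy":0.122,"wz":0},{"grip":0,"tx":0,"ty":0,"tz":0,"wx":0,"wy":0.122,"wz":0},{"grip":0,"tx":0,"ty":0,"tz":0,"wx":0,"wy":0.122,"wz":0},{"grip":0,"tx":0,"ty":0,"tz":0,"wx":0,"wy":0,"wz":0}]'
python3 - <<'E'
from h import *
p,R=tool()
print(sense()["joints"],p,np.degrees(np.arctan2(R[1,0],R[0,0])))
cap("wrist","2"); crop("wrist2",0,0,512,384,1.56,"w2"); cap("top","2"); crop("top2",110,120,130,100,6,"t2")
E
```

```text
time_s: 5.7
eef_pos: [519.2, 223.4, 129.5]
ee_rot: [-0.707, 0.707, -0.009, 0.009]
force: [-0.2, -0.3, -1.8]
grip_width: 0.14
time_s: 6.53
eef_pos: [519.3, 222.8, 129.7]
ee_rot: [0.599, -0.598, 0.377, -0.377]
force: [0.4, 0.2, -3.0]
grip_width: 0.14
[ 1.97990445e-01  4.95380358e-01  1.50926226e+00 -8.60584187e-05
  1.13675749e+00 -2.49449161e-01] [519.29202691 222.77671655 129.65744195] -64.3615264399166
```

View pics/w2.png

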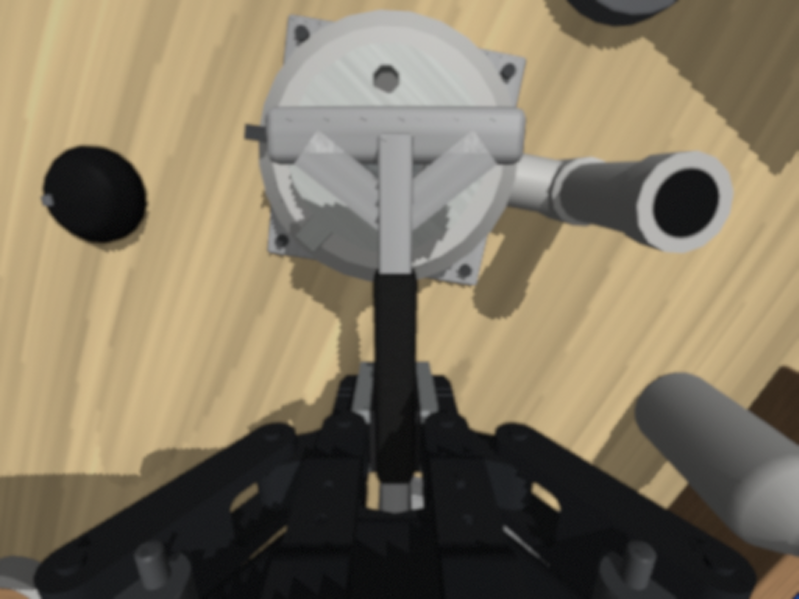

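View pics/t2.png

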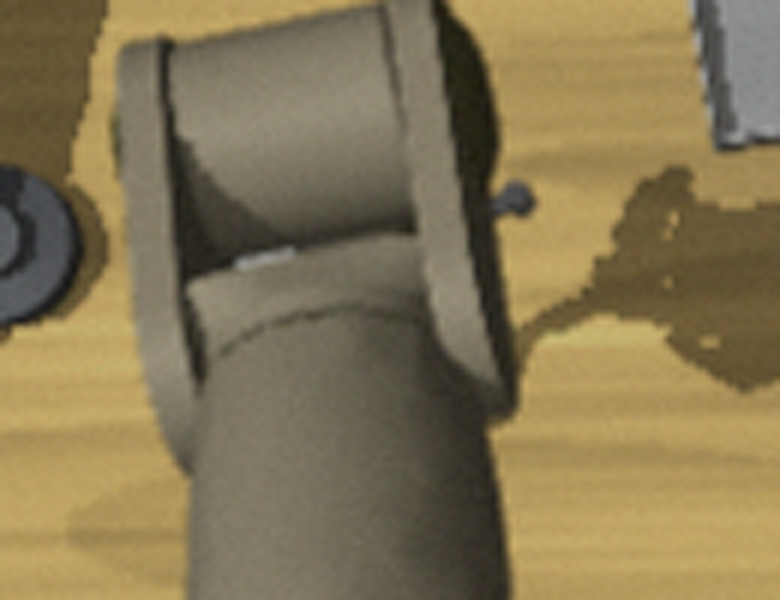

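```bash
python3 -m handwheel '[{"grip":0,"tx":20,"ty":0,"tz":0,"wx":0,"wy":0,"wz":0},{"grip":0,"tx":20,"ty":0,"tz":0,"wx":0,"wy":0,"wz":0},{"grip":0,"tx":0,"ty":0,"tz":0,"wx":0,"wy":0,"wz":0}]'
python3 - <<'E'
from h import *
p,R=tool()
print(p,np.degrees(np.arctan2(R[1,0],R[0,0])))
cap("wrist","3"); crop("wrist3",120,0,270,200,2.9,"w3"); cap("scene","3"); crop("scene3",250,150,130,100,6,"s3")
E
```

```text
time_s: 6.88
eef_pos: [538.1, 184.4, 129.5]
ee_rot: [-0.6, 0.6, -0.374, 0.375]
force: [-0.2, -0.3, -2.8]
grip_width: 0.144
[538.13237496 184.40703744 129.45748456] -64.02068645334695
```

View pics/w3.png

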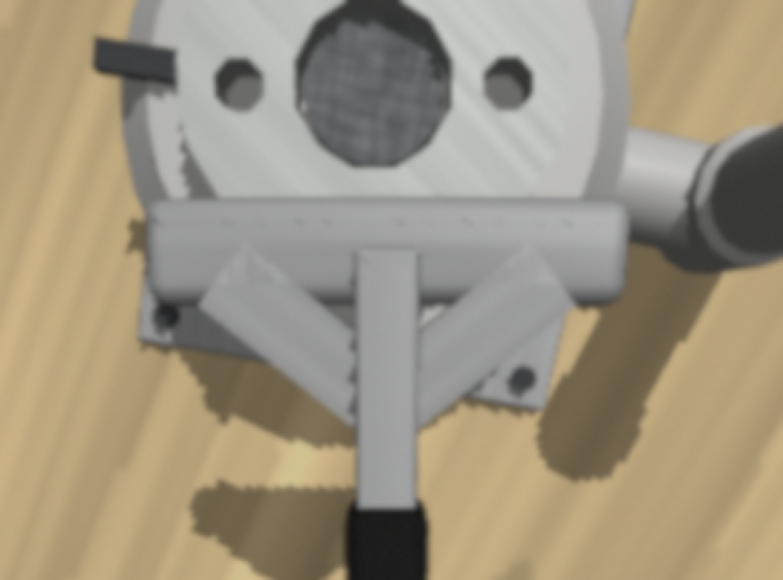

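View pics/s3.png

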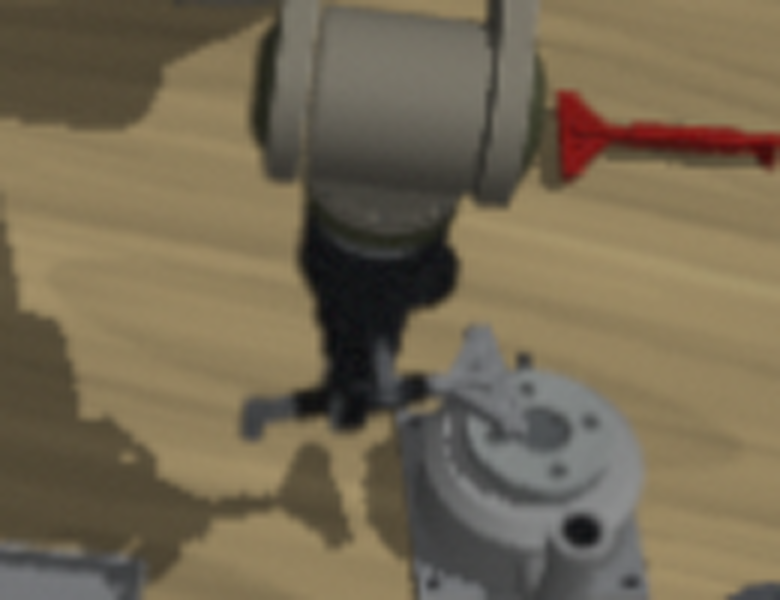

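Run:
```python
from h import *
p,R=tool(); c=ld("wrist3"); k=2.9
def m(u,v,z):
    X=p2w(c,(120+(u+.5)/k-.5,(v+.5)/k-.5),z); return (R.T@(X-p)).round(1),X.round(1)
zs=p[2]-5.8  # spanner z
print("R",R.round(4).tolist())
for nm,u,v,z in [("hL",239.5,85,80),("hR",508.5,83.5,80),("farL",152,203,zs+22),("farR",625,200,zs+22),("nearL",150,303,zs+18),("nearR",627,303,zs+18),("farL14",152,203,zs+17),("farR14",625,200,zs+17),("barLm",150,250,zs+17),("barRm",627,250,zs+17),("hand0",388,255,zs+24),("handS",387,500,zs+24),("slL",348,508,zs+28),("slR",428,508,zs+28)]: print(nm,*m(u,v,z))
```

```text
R [[0.438, -0.0002, 0.899], [-0.899, 0.0002, 0.438], [-0.0002, -1.0, -0.0001]]
hL [-126.1   49.4  -33.7] [451.4 285.2  80. ]
hR [-126.4   49.4   26.4] [505.3 311.7  80. ]
farL [-92.3 -16.2 -36.7] [463.5 253.4 145.6]
farR [-92.8 -16.2  35.5] [528.2 285.5 145.6]
nearL [-77.7 -12.2 -39.3] [467.6 239.2 141.6]
nearR [-77.8 -12.2  38.2] [537.2 273.2 141.6]
farL14 [-93.  -11.2 -38.1] [461.9 253.5 140.6]
farR14 [-93.6 -11.2  37. ] [529.2 286.8 140.6]
barLm [-86.  -11.2 -39. ] [464.3 246.7 140.6]
barRm [-86.  -11.2  37.9] [533.3 280.5 140.6]
hand0 [-84.4 -18.2  -0.7] [499.4 262.1 147.6]
handS [-46.3 -18.2  -0.8] [516.  227.8 147.6]
slL [-45.9 -22.2  -7. ] [510.5 224.7 151.6]
slR [-45.9 -22.2   5.8] [522.1 230.3 151.6]
```

```bash
python3 -m handwheel '[{"grip":0,"tx":0,"ty":15,"tz":-1.5,"wx":0,"wy":0,"wz":0},{"grip":0,"tx":0,"ty":15,"tz":-1.5,"wx":0,"wy":0,"wz":0},{"grip":0,"tx":0,"ty":0,"tz":0,"wx":0,"wy":0,"wz":0}]'
python3 - <<'E'
from h import *
p,R=tool()
print(p,np.degrees(np.arctan2(R[1,0],R[0,0])))
cap("wrist","4"); crop("wrist4",120,0,270,200,2.9,"w4")
E
```

```text
time_s: 7.23
eef_pos: [532.2, 185.9, 96.8]
ee_rot: [-0.599, 0.601, -0.376, 0.373]
force: [-0.7, 0.3, -3.0]
grip_width: 0.141
[532.2151863  185.94934587  96.84088681] -63.971675711491095
```

View pics/w4.png

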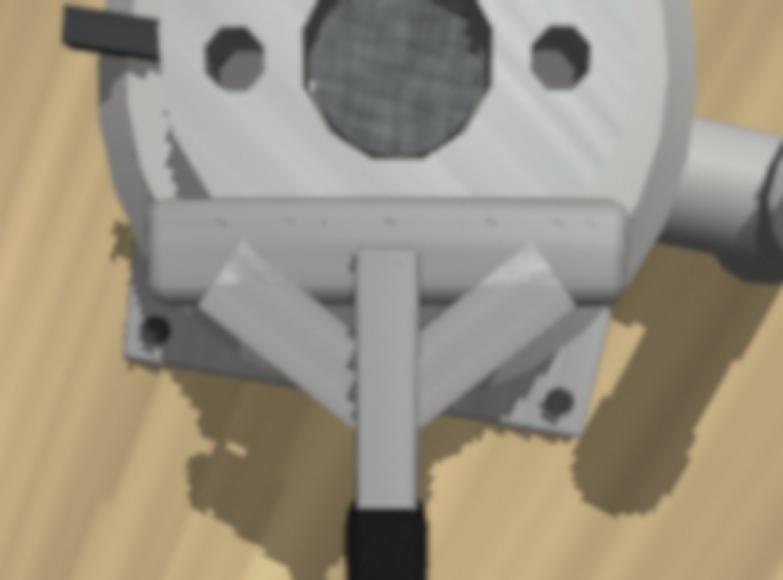

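```bash
for i in 1 2 3; do python3 -m handwheel '[{"grip":0,"tx":0,"ty":0,"tz":0,"wx":0,"wy":0,"wz":0}]' | head -2 | tail -1; python3 -c "
from h import *
for i in range(2):
    s=sense(); print(s['eef_pos'].round(2),s['joints'].round(4),s['dq'].round(4)); c=eyes.capture('wrist'); print(c['t'])"; done
```

```text
eef_pos: [534.3, 186.1, 100.0]
[534.28 186.05  99.96] [ 1.2800e-01  5.3270e-01  1.5360e+00  1.0000e-04  1.0723e+00 -3.2550e-01] [-0.0024 -0.0103 -0.0136 -0.0004 -0.0024  0.0031]
[-560.84826573  -63.54666724  234.19371753]
[534.57 185.99 100.29] [ 1.2780e-01  5.3240e-01  1.5356e+00  1.0000e-04  1.0722e+00 -3.2540e-01] [-0.005  -0.0034 -0.0025  0.0005 -0.0022  0.0033]
[-561.18550505  -63.54530547  234.02387585]
eef_pos: [534.6, 185.8, 100.2]
[534.56 185.77 100.16] [ 0.1275  0.5324  1.536   0.      1.0718 -0.3251] [-0.0026  0.0024  0.0056  0.     -0.0031  0.0017]
[-561.15304679  -63.39335712  233.92245086]
[534.49 185.7  100.01] [ 0.1274  0.5325  1.5362  0.      1.0717 -0.325 ] [-0.0018  0.0019  0.0042  0.003  -0.0017  0.0016]
[-561.03637091  -63.3304185   233.93342126]
eef_pos: [534.3, 185.6, 99.6]
[534.32 185.56  99.62] [ 0.1271  0.533   1.5367  0.      1.0715 -0.3249] [-0.0009  0.0014  0.0032 -0.     -0.001   0.0016]
[-560.77540489  -63.20621427  233.96619274]
[534.27 185.55  99.53] [ 0.1271  0.5331  1.5367  0.      1.0714 -0.3249] [-0.0008  0.0016  0.002  -0.001   0.0003 -0.0011]
[-560.71268966  -63.17643512  233.97271061]
```

Run:
```python
from h import *
c=cap("wrist","5"); crop("wrist5",120,0,270,200,2.9,"w5")
p,R=tool(); np.savez("pics/pose5.npz",p=p,R=R)
print(p,np.degrees(np.arctan2(R[1,0],R[0,0])))
o=-c["R"].T@c["t"]; print("cam in tool",(R.T@(o-p)).round(1),(R.T@c["R"][2]).round(4))
```

```text
[534.22707323 185.51690273  99.40321746] -64.09976803245833
cam in tool [ -76.7 -143.2   -1.1] [2.996e-01 9.540e-01 9.000e-04]
```

View pics/w5.png

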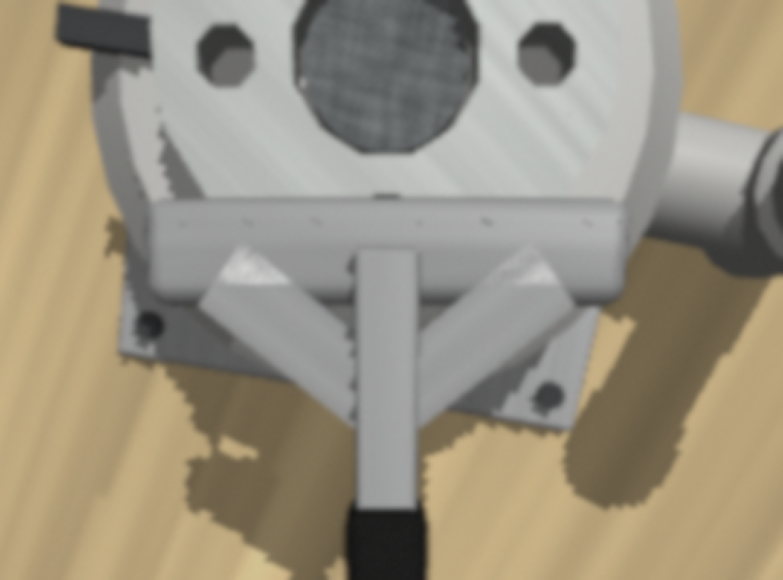

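Run:
```python
from h import *
k=2.9
def ray(c,u,v,d):
    q=cv2.undistortPoints(np.array([[[120+(u+.5)/k-.5,(v+.5)/k-.5]]]),c["mtx"],c["dist"])[0,0]
    r=c["R"].T@np.array([q[0],q[1],1]); r=r/(-r[2])*d
    right=c["R"].T@np.array([1,0,0]); fx=c["R"].T@np.array([0,1,0.]); fx[2]=0;fx/=np.linalg.norm(fx); right[2]=0; right/=np.linalg.norm(right)
    return np.array([r@fx,r@right])   # along +handle, lateral(+z tool)
for n,hl,hr in [("wrist3",(239.5,85),(508.5,83.5)),("wrist5",(225.5,55.5),(547,54))]:
    c=ld(n); oz=(-c["R"].T@c["t"])[2]; d=oz-80
    L=ray(c,*hl,d);Rr=ray(c,*hr,d); print(n,"oz",oz,"d",d,"mid",(L+Rr)/2,"span",np.linalg.norm(L-Rr),"ang",np.degrees(np.arctan2(*(Rr-L))))
    for db in (121,127,133):
        print(db,"far",ray(c,151,203,db),ray(c,626,203,db),"near",ray(c,150,302,db+4),ray(c,626,302,db+4),"sl",ray(c,387,508,db-6))
```

```text
wrist3 oz 272.5716334820144 d 192.57163348201442 mid [-51.83409399  -2.51890816] span 60.07210012924519 ang -0.2646287305503526
121 far [-17.05301722 -34.07728233] [-17.09862487  35.04605851] near [ -3.30635667 -36.4577174 ] [-3.3406851  37.32541986] sl [27.14642024  0.2512045 ]
127 far [-17.89862138 -35.76706492] [-17.94649057  36.78387959] near [ -3.46506179 -38.20768783] [-3.50103799 39.11704001] sl [28.56275521  0.26431082]
133 far [-18.74422554 -37.45684752] [-18.79435626  38.52170067] near [ -3.62376691 -39.95765827] [-3.66139087 40.90866017] sl [29.97909018  0.27741714]
wrist5 oz 242.63154762802796 d 162.63154762802796 mid [-49.11472503   0.15404809] span 60.239308862333075 ang -0.2753184800526777
121 far [-17.19016899 -34.11170303] [-17.22873154  35.02212557] near [ -3.44462353 -36.4890902 ] [-3.47331115 37.29610471] sl [27.01496859  0.22548422]
127 far [-18.04257406 -35.80319243] [-18.0830488  36.7587599] near [ -3.60996546 -38.24056653] [-3.64003009 39.08631773] sl [28.42444521  0.23724861]
133 far [-18.89497913 -37.49468184] [-18.93736607  38.49539422] near [ -3.77530739 -39.99204286] [-3.80674902 40.87653076] sl [29.83392183  0.24901301]
```

Run:
```python
from h import *
k=2.9
for n,hl,hr in [("wrist3",(239.5,85),(508.5,83.5)),("wrist5",(225.5,55.5),(547,54))]:
    c=ld(n); o=-c["R"].T@c["t"]
    m=np.mean([p2w(c,(120+(u+.5)/k-.5,(v+.5)/k-.5),80) for u,v in (hl,hr)],0)
    ax=np.array([.438,-.899]); az=np.array([.899,.438])
    print(n,m,"x",m[:2]@ax,"z",m[:2]@az,"cam x",o[:2]@ax,"z",o[:2]@az)
```

```text
wrist3 [478.37376072 298.45489314  80.        ] x -58.783241735324026 z 560.7812540832957 cam x -6.949033038073935 z 563.3393575290733
wrist5 [478.34231144 298.25189258  80.        ] x -58.61451902181605 z 560.6640669322251 cam x -9.498841589901048 z 560.4774986509742
```

```bash
python3 -m handwheel '[{"grip":0,"tx":-12,"ty":0,"tz":0,"wx":0,"wy":0,"wz":0},{"grip":0,"tx":-12,"ty":0,"tz":0,"wx":0,"wy":0,"wz":0},{"grip":0,"tx":-9,"ty":0,"tz":0,"wx":0,"wy":0,"wz":0},{"grip":0,"tx":-5,"ty":5,"tz":-0.3,"wx":0,"wy":0,"wz":0},{"grip":0,"tx":0,"ty":4,"tz":0,"wx":0,"wy":0,"wz":0},{"grip":0,"tx":0,"ty":0,"tz":0,"wx":0,"wy":0,"wz":0},{"grip":0,"tx":0,"ty":0,"tz":0,"wx":0,"wy":0,"wz":0},{"grip":0,"tx":0,"ty":0,"tz":0,"wx":0,"wy":0,"wz":0},{"grip":0,"tx":0,"ty":0,"tz":0,"wx":0,"wy":0,"wz":0}]'
python3 - <<'E'
from h import *
c=cap("wrist","6"); crop("wrist6",120,0,270,200,2.9,"w6")
p,R=tool(); print(p,np.degrees(np.arctan2(R[1,0],R[0,0])))
cap("scene","6"); crop("scene6",280,170,80,80,8,"s6")
E
```

```text
time_s: 8.63
eef_pos: [517.6, 219.3, 90.4]
ee_rot: [0.599, -0.599, 0.375, -0.375]
force: [0.8, 0.7, -2.3]
grip_width: 0.141
[517.55983119 219.31120678  90.42524534] -64.12998423158528
```

View pics/w6.png

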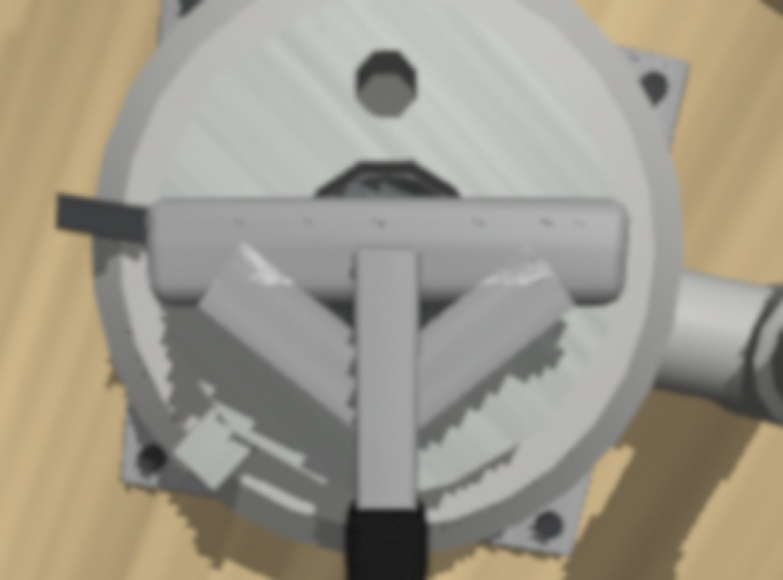

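View pics/s6.png

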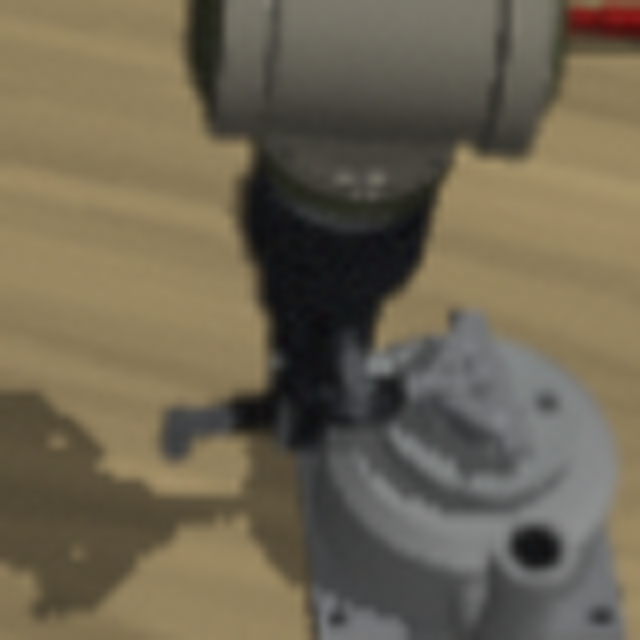

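```bash
cat >> h.py <<'E'
def ray(c,u,v,d,k=2.9,x0=120):
    q=cv2.undistortPoints(np.array([[[x0+(u+.5)/k-.5,(v+.5)/k-.5]]]),c["mtx"],c["dist"])[0,0]
    r=c["R"].T@np.array([q[0],q[1],1]); r=r/(-r[2])*d
    right=c["R"].T@np.array([1,0,0]); fx=c["R"].T@np.array([0,1,0.]); fx[2]=0;fx/=np.linalg.norm(fx); right[2]=0; right/=np.linalg.norm(right)
    return np.array([r@fx,r@right])
E
python3 - <<'E'
from h import *
c=ld("wrist6"); oz=(-c["R"].T@c["t"])[2]; print(oz-80)
print(ray(c,386,83.5,oz-80),"bore far edge",ray(c,386,161,oz-80))
E
```

```text
153.57611486668637
[-41.48175335   0.10730965] bore far edge [-28.63060555   0.10666258]
```

```bash
python3 -m handwheel '[{"grip":0,"tx":0,"ty":3,"tz":0,"wx":0,"wy":0,"wz":0},{"grip":0,"tx":0,"ty":3,"tz":0,"wx":0,"wy":0,"wz":0},{"grip":0,"tx":0,"ty":2,"tz":0,"wx":0,"wy":0,"wz":0},{"grip":0,"tx":0,"ty":0,"tz":0,"wx":0,"wy":0,"wz":0},{"grip":0,"tx":0,"ty":0,"tz":0,"wx":0,"wy":0,"wz":0},{"grip":0,"tx":0,"ty":0,"tz":0,"wx":0,"wy":0,"wz":0}]'; python3 -c "
from h import *
s=sense();print(s['force'],s['wrist_torque'],s['eef_pos'])"
```

```text
time_s: 9.23
eef_pos: [517.4, 219.6, 82.3]
ee_rot: [0.599, -0.599, 0.375, -0.375]
force: [-0.2, -0.1, -1.6]
grip_width: 0.141
[-0.2399806  -0.11741091 -1.63991538] [-0.05781673  0.00358827  0.0170242 ] [517.36852575 219.59691808  82.32815168]
```

```bash
python3 -m handwheel '[{"grip":0,"tx":0,"ty":3,"tz":0,"wx":0,"wy":0,"wz":0},{"grip":0,"tx":0,"ty":3,"tz":0,"wx":0,"wy":0,"wz":0},{"grip":0,"tx":0,"ty":1.5,"tz":0,"wx":0,"wy":0,"wz":0},{"grip":0,"tx":0,"ty":0,"tz":0,"wx":0,"wy":0,"wz":0},{"grip":0,"tx":0,"ty":0,"tz":0,"wx":0,"wy":0,"wz":0},{"grip":0,"tx":0,"ty":0,"tz":0,"wx":0,"wy":0,"wz":0}]'; python3 -c "
from h import *
s=sense();print(s['force'],s['wrist_torque'],s['eef_pos'],s['joints'])
cap('wrist','7'); crop('wrist7',120,0,270,200,2.9,'w7');p,R=tool(); print(R.round(3))"
```

```text
time_s: 9.73
eef_pos: [517.4, 219.6, 74.9]
ee_rot: [0.599, -0.599, 0.375, -0.375]
force: [-0.6, 0.4, -2.4]
grip_width: 0.141
[-0.63695764  0.43562803 -2.43630806] [-0.04175971 -0.05274448 -0.00660636] [517.39763511 219.56181908  74.85228947] [ 1.92912339e-01  5.59533620e-01  1.56787296e+00 -2.53359827e-05
  1.01404446e+00 -2.59081368e-01]
[[ 0.437  0.     0.9  ]
 [-0.9    0.     0.437]
 [ 0.    -1.     0.   ]]
```

View pics/w7.png

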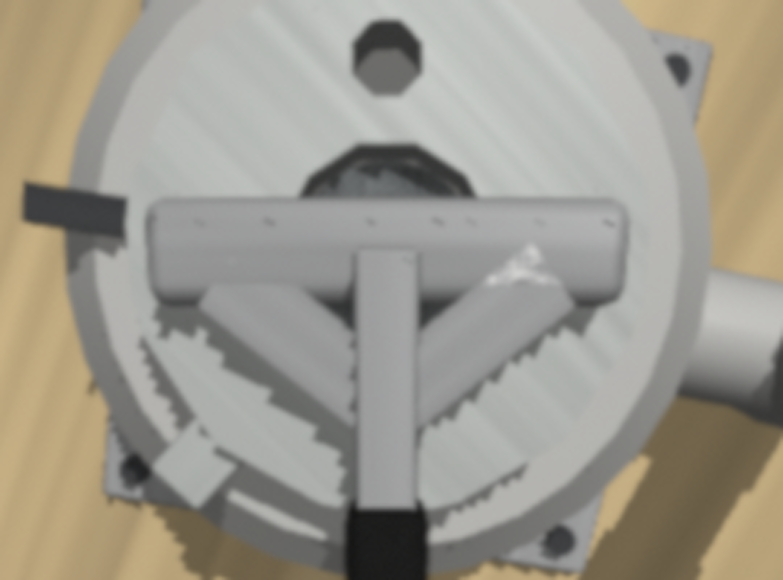

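```bash
python3 -m handwheel '[{"grip":0,"tx":-0.07,"ty":0,"tz":-3.47,"wx":0,"wy":0.04,"wz":0},{"grip":0,"tx":-0.28,"ty":0,"tz":-6.94,"wx":0,"wy":0.08,"wz":0},{"grip":0,"tx":-0.28,"ty":0,"tz":-6.94,"wx":0,"wy":0.08,"wz":0},{"grip":0,"tx":-0.28,"ty":0,"tz":-6.94,"wx":0,"wy":0.08,"wz":0},{"grip":0,"tx":-0.28,"ty":0,"tz":-6.94,"wx":0,"wy":0.08,"wz":0},{"grip":0,"tx":-0.07,"ty":0,"tz":-3.47,"wx":0,"wy":0.04,"wz":0},{"grip":0,"tx":0,"ty":0,"tz":0,"wx":0,"wy":0,"wz":0},{"grip":0,"tx":0,"ty":0,"tz":0,"wx":0,"wy":0,"wz":0}]'; python3 -c "
from h import *
s=sense();print(s['force'],s['wrist_torque'],s['eef_pos'],s['joints'])
cap('wrist','8'); crop('wrist8',120,0,270,200,2.9,'w8');p,R=tool(); print(np.degrees(np.arctan2(R[1,0],R[0,0])), (R@[-86.8,0,0]+p))"
```

```text
time_s: 10.45
eef_pos: [484.2, 210.9, 75.0]
ee_rot: [0.513, -0.513, 0.486, -0.487]
force: [0.7, -1.2, -2.7]
grip_width: 0.144
[ 0.73350811 -1.15837851 -2.65031731] [-0.27339895 -0.14601819 -0.02650347] [484.18719544 210.90119789  75.02746551] [ 1.88838802e-01  4.96702711e-01  1.67475320e+00 -1.84752936e-04
  9.69586143e-01  1.35639782e-01]
-86.94275618265291 [479.57077265 297.58848281  74.95011418]
```

View pics/w8.png

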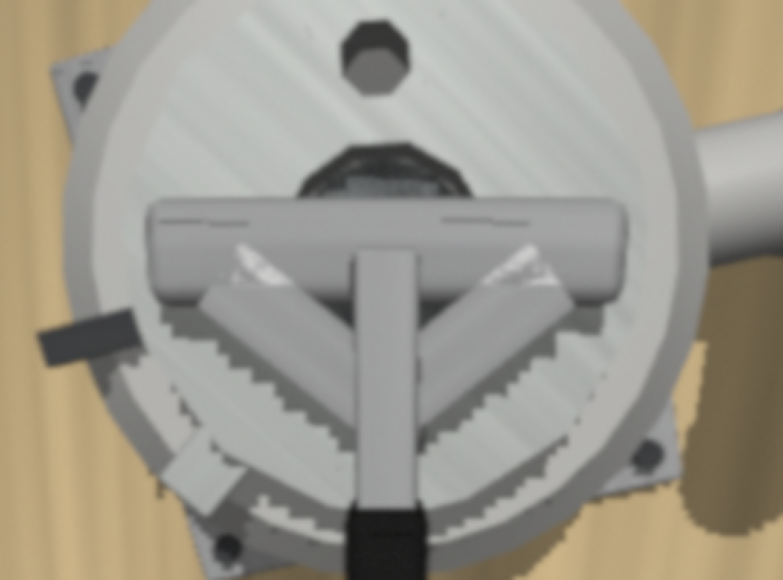

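```bash
python3 -m handwheel '[{"grip":0,"tx":-0.07,"ty":0,"tz":-3.47,"wx":0,"wy":0.04,"wz":0},{"grip":0,"tx":-0.28,"ty":0,"tz":-6.94,"wx":0,"wy":0.08,"wz":0},{"grip":0,"tx":-0.28,"ty":0,"tz":-6.94,"wx":0,"wy":0.08,"wz":0},{"grip":0,"tx":-0.28,"ty":0,"tz":-6.94,"wx":0,"wy":0.08,"wz":0},{"grip":0,"tx":-0.28,"ty":0,"tz":-6.94,"wx":0,"wy":0.08,"wz":0},{"grip":0,"tx":-0.28,"ty":0,"tz":-6.94,"wx":0,"wy":0.08,"wz":0},{"grip":0,"tx":-0.28,"ty":0,"tz":-6.94,"wx":0,"wy":0.08,"wz":0},{"grip":0,"tx":0,"ty":0,"tz":0,"wx":0,"wy":0,"wz":0},{"grip":0,"tx":0,"ty":0,"tz":0,"wx":0,"wy":0,"wz":0}]'; python3 -c "
from h import *
s=sense();print(s['force'],s['wrist_torque'],s['eef_pos'],s['joints'])
cap('wrist','9'); crop('wrist9',120,0,270,200,2.9,'w9');p,R=tool(); print(np.degrees(np.arctan2(R[1,0],R[0,0])), (R@[-86.8,0,0]+p))"
```

```text
time_s: 11.25
eef_pos: [440.3, 220.1, 74.8]
ee_rot: [0.371, -0.372, 0.602, -0.602]
force: [-0.8, -2.2, -2.5]
grip_width: 0.138
[-0.75990591 -2.22901204 -2.5041681 ] [-0.27594866  0.17550156 -0.03190279] [440.2704208  220.12236202  74.84309554] [ 2.25139892e-01  4.32186299e-01  1.78211467e+00 -9.81777045e-05
  9.27822185e-01  6.90037249e-01]
-116.6447975925976 [479.2550439  297.6851139   74.74588152]
```

View pics/w9.png

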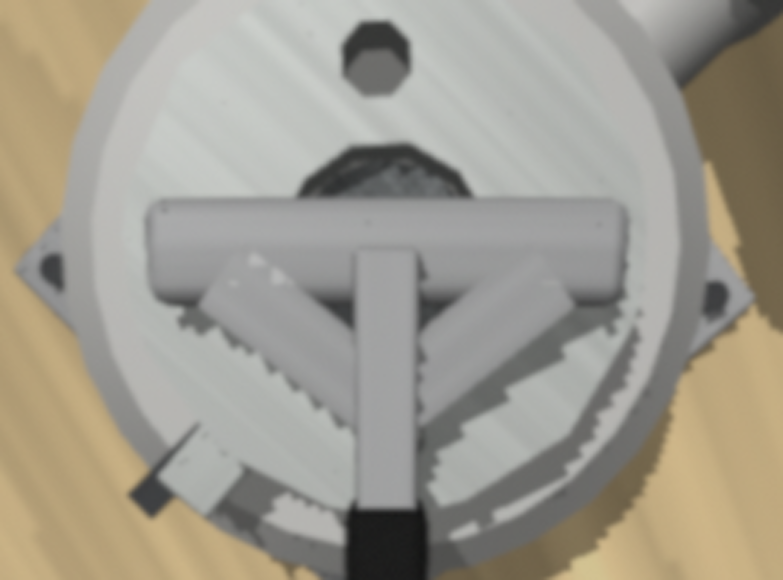

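```bash
python3 -m handwheel '[{"grip":0,"tx":-0.05,"ty":0,"tz":-2.6,"wx":0,"wy":0.03,"wz":0},{"grip":0,"tx":-0.05,"ty":0,"tz":-2.6,"wx":0,"wy":0.03,"wz":0},{"grip":0,"tx":0,"ty":0,"tz":0,"wx":0,"wy":0,"wz":0},{"grip":0,"tx":0,"ty":0,"tz":0,"wx":0,"wy":0,"wz":0}]'; python3 -c "
from h import *
s=sense();print(s['force'],s['wrist_torque'],s['eef_pos'])
p,R=tool(); print(np.degrees(np.arctan2(R[1,0],R[0,0])), (R@[-86.8,0,0]+p))"; python3 -m handwheel '[{"grip":0,"tx":-0.05,"ty":0,"tz":-2.6,"wx":0,"wy":0.03,"wz":0},{"grip":0,"tx":0,"ty":0,"tz":0,"wx":0,"wy":0,"wz":0},{"grip":0,"tx":0,"ty":0,"tz":0,"wx":0,"wy":0,"wz":0}]'; python3 -c "
from h import *
s=sense();print(s['force'],s['wrist_torque'],s['eef_pos'])
cap('wrist','10'); crop('wrist10',120,0,270,200,2.9,'w10');p,R=tool(); print(np.degrees(np.arctan2(R[1,0],R[0,0])), (R@[-86.8,0,0]+p))"
```

```text
time_s: 11.63
eef_pos: [435.7, 222.4, 74.7]
ee_rot: [-0.353, 0.353, -0.613, 0.613]
force: [-1.2, -4.3, -0.1]
grip_width: 0.14
[-1.22935848 -4.25689096 -0.08860331] [-0.66956202  0.15557836  0.0900991 ] [435.74400653 222.40369274  74.70689913]
-120.11622669477596 [479.29639213 297.48648343  74.6417047 ]
time_s: 11.88
eef_pos: [433.5, 223.8, 74.7]
ee_rot: [-0.343, 0.344, -0.618, 0.618]
force: [-1.5, -3.9, -0.7]
grip_width: 0.141
[-1.51919447 -3.9472463  -0.65749846] [-0.72493816  0.24887158  0.1657716 ] [433.46645404 223.78350965  74.70850388]
-121.84918356992691 [479.27924712 297.51560487  74.65283753]
```

View pics/w10.png

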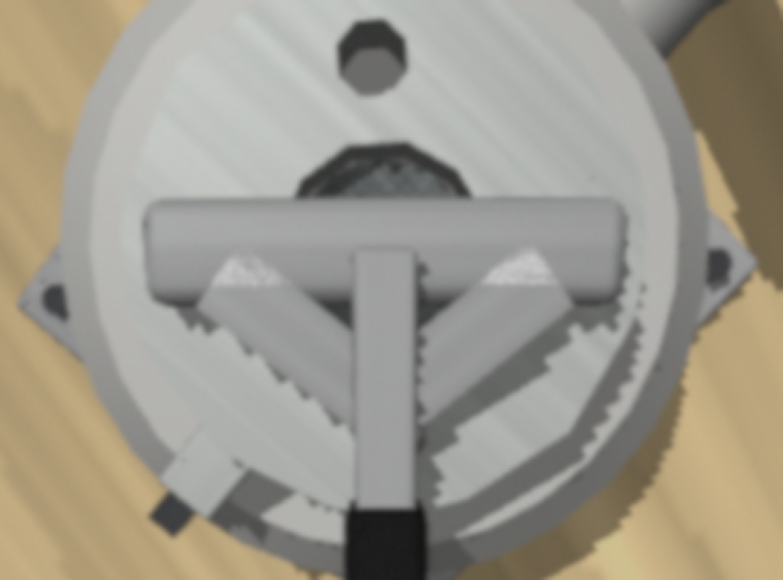

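```bash
python3 -m handwheel '[{"grip":0,"tx":-0.05,"ty":0,"tz":-2.6,"wx":0,"wy":0.03,"wz":0},{"grip":0,"tx":0,"ty":0,"tz":0,"wx":0,"wy":0,"wz":0},{"grip":0,"tx":0,"ty":0,"tz":0,"wx":0,"wy":0,"wz":0},{"grip":0,"tx":0,"ty":0,"tz":0,"wx":0,"wy":0,"wz":0}]'; python3 -c "
from h import *
s=sense();print(s['force'],s['wrist_torque'],s['eef_pos'])
cap('wrist','11'); crop('wrist11',120,0,270,200,2.9,'w11');p,R=tool(); print(np.degrees(np.arctan2(R[1,0],R[0,0])), (R@[-86.8,0,0]+p))"
```

```text
time_s: 12.27
eef_pos: [431.9, 224.8, 74.8]
ee_rot: [-0.335, 0.335, -0.622, 0.623]
force: [1.5, -7.9, -1.0]
grip_width: 0.142
[ 1.52674407 -7.91622079 -0.9588778 ] [-1.26611039 -0.11507243  0.55600372] [431.86845442 224.78784972  74.84476417]
-123.50408996441948 [479.80667439 297.17023955  74.78838363]
```

View pics/w11.png

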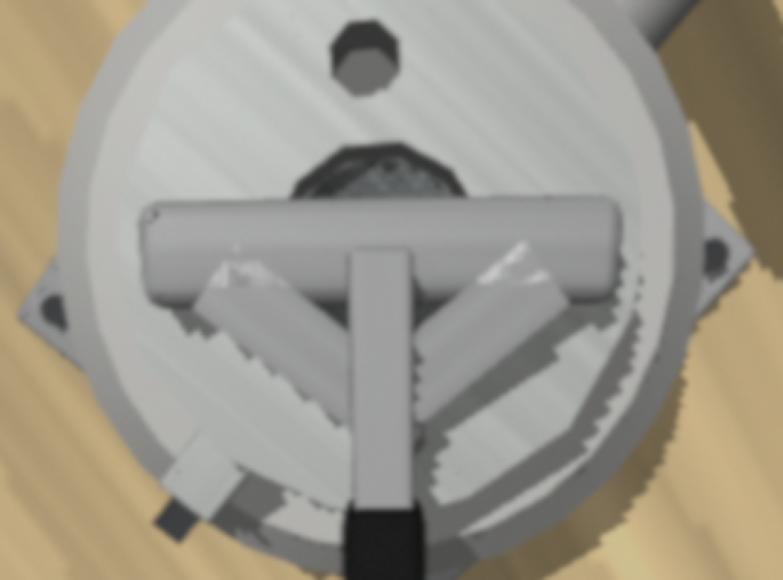

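Run:
```python
from h import *
k=2.9
ctr=np.array([478.35,298.3])
for n,h,lug,bar in [("wrist7",(387,57.5),(195,468),None),("wrist9",(376.5,57.5),(200,469),(147,497)),("wrist10",(372.5,57.5),(205,472),(172,516)),("wrist11",(365,58),(206,474),(177,522))]:
    c=ld(n); W=lambda q,z:p2w(c,(120+(q[0]+.5)/k-.5,(q[1]+.5)/k-.5),z)[:2]
    f=lambda X:np.degrees(np.arctan2(*(X-ctr)[::-1])).round(2)
    print(n,f(W(h,80)),np.linalg.norm(W(h,80)-ctr).round(1),"lug",f(W(lug,77)),"bar",bar and f(W(bar,66)))
```

```text
wrist7 116.32 29.9 lug -108.3 bar None
wrist9 65.71 30.0 lug -159.44 bar -163.78
wrist10 61.18 29.9 lug -163.15 bar -163.32
wrist11 60.56 29.9 lug -163.83 bar -163.19
```

```bash
python3 -m handwheel '[{"grip":0,"tx":0,"ty":0,"tz":4.3,"wx":0,"wy":-0.05,"wz":0},{"grip":0,"tx":0,"ty":0,"tz":0,"wx":0,"wy":0,"wz":0},{"grip":0,"tx":0,"ty":0,"tz":0,"wx":0,"wy":0,"wz":0},{"grip":0,"tx":0,"ty":0,"tz":0,"wx":0,"wy":0,"wz":0}]'; python3 -c "
from h import *
s=sense();print(s['force'],s['wrist_torque'],s['eef_pos'])
p,R=tool(); print(np.degrees(np.arctan2(R[1,0],R[0,0])), (R@[-86.8,0,0]+p))"
```

```text
time_s: 12.65
eef_pos: [434.9, 223.3, 74.8]
ee_rot: [0.349, -0.349, 0.615, -0.615]
force: [-0.8, -0.2, -3.1]
grip_width: 0.138
[-0.84434249 -0.19300598 -3.06463462] [-0.05690395  0.02641261 -0.01162246] [434.87759823 223.33446859  74.78162264]
-120.86426859503872 [479.40651672 297.84227731  74.8247365 ]
```

```bash
python3 -m handwheel '[{"grip":0,"tx":0,"ty":-3,"tz":0,"wx":0,"wy":0,"wz":0},{"grip":0,"tx":0,"ty":-6,"tz":0,"wx":0,"wy":0,"wz":0},{"grip":0,"tx":0,"ty":-10,"tz":0,"wx":0,"wy":0,"wz":0},{"grip":0,"tx":0,"ty":-20,"tz":0,"wx":0,"wy":0,"wz":0},{"grip":0,"tx":0,"ty":-30,"tz":0,"wx":0,"wy":0,"wz":0},{"grip":0,"tx":30,"ty":-20,"tz":0,"wx":0,"wy":0,"wz":0},{"grip":0,"tx":30,"ty":0,"tz":0,"wx":0,"wy":0,"wz":0},{"grip":0,"tx":0,"ty":0,"tz":0,"wx":0,"wy":0,"wz":0},{"grip":0,"tx":0,"ty":0,"tz":0,"wx":0,"wy":0,"wz":0},{"grip":0,"tx":0,"ty":0,"tz":0,"wx":0,"wy":0,"wz":0}]'; python3 -c "
from h import *
s=sense();print(s['force'],s['wrist_torque'],s['eef_pos'],s['joints'])
cap('wrist','12'); crop('wrist12',0,0,512,384,1.56,'w12');p,R=tool(); print(np.degrees(np.arctan2(R[1,0],R[0,0])), (R@[-86.8,0,0]+p))
cap('top','12')"
```

```text
time_s: 13.48
eef_pos: [404.5, 171.8, 164.5]
ee_rot: [-0.35, 0.349, -0.615, 0.615]
force: [0.6, -0.1, -3.1]
grip_width: 0.139
[ 0.63266805 -0.12095924 -3.11786301] [-0.05283387  0.03446716  0.01431765] [404.47488211 171.78306455 164.51195013] [1.33652738e-01 1.94803882e-01 1.83797489e+00 2.30696378e-04
 1.10743562e+00 6.71914208e-01]
-120.81658543681709 [448.94828615 246.51293227 164.24108516]
```

View pics/w12.png

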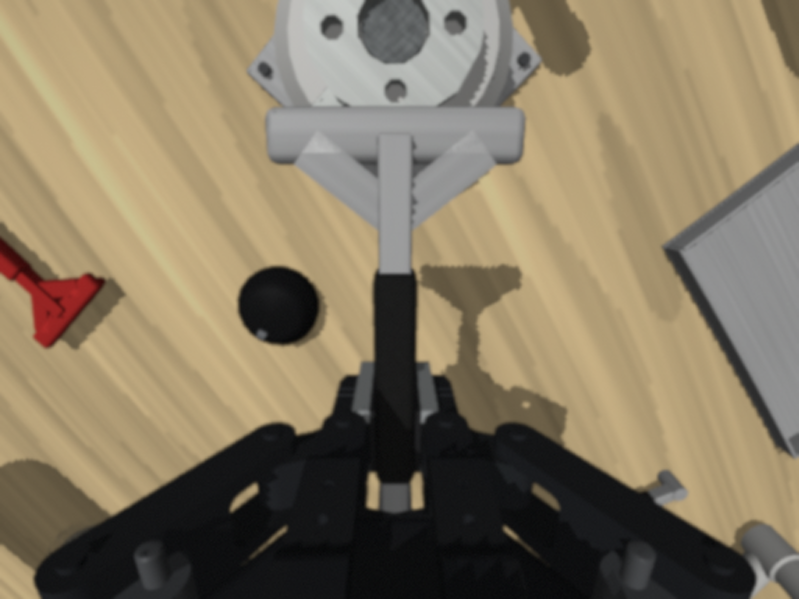

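View pics/top12.png

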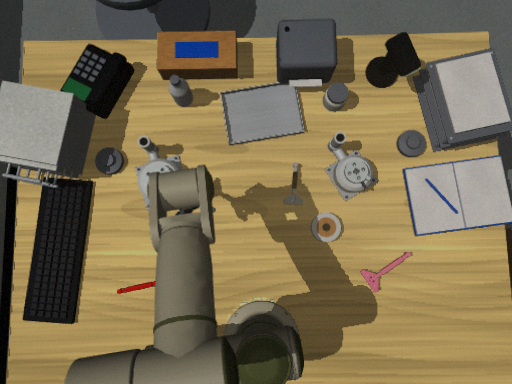

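```bash
python3 -m handwheel '[{"grip":0,"tx":2,"ty":0,"tz":20,"wx":0,"wy":0,"wz":0},{"grip":0,"tx":4,"ty":0,"tz":36,"wx":0,"wy":0,"wz":0},{"grip":0,"tx":4,"ty":0,"tz":40,"wx":0,"wy":0,"wz":0},{"grip":0,"tx":4,"ty":0,"tz":40,"wx":0,"wy":0,"wz":0},{"grip":0,"tx":4,"ty":0,"tz":40,"wx":0,"wy":0,"wz":0},{"grip":0,"tx":4,"ty":0,"tz":40,"wx":0,"wy":0,"wz":0},{"grip":0,"tx":4,"ty":0,"tz":40,"wx":0,"wy":0,"wz":0},{"grip":0,"tx":4,"ty":0,"tz":40,"wx":0,"wy":0,"wz":0},{"grip":0,"tx":4,"ty":0,"tz":30,"wx":0,"wy":0,"wz":0},{"grip":0,"tx":1,"ty":0,"tz":17,"wx":0,"wy":0,"wz":0}]'; python3 -m handwheel '[{"grip":0,"tx":0,"ty":5,"tz":0,"wx":0,"wy":-0.1,"wz":0},{"grip":0,"tx":0,"ty":5,"tz":0,"wx":0,"wy":-0.115,"wz":0},{"grip":0,"tx":0,"ty":5,"tz":0,"wx":0,"wy":-0.115,"wz":0},{"grip":0,"tx":0,"ty":5,"tz":0,"wx":0,"wy":-0.115,"wz":0},{"grip":0,"tx":0,"ty":5,"tz":0,"wx":0,"wy":-0.115,"wz":0},{"grip":0,"tx":0,"ty":5,"tz":0,"wx":0,"wy":-0.11,"wz":0},{"grip":0,"tx":0,"ty":0,"tz":0,"wx":0,"wy":0,"wz":0},{"grip":0,"tx":0,"ty":0,"tz":0,"wx":0,"wy":0,"wz":0},{"grip":0,"tx":0,"ty":0,"tz":0,"wx":0,"wy":0,"wz":0},{"grip":0,"tx":0,"ty":0,"tz":0,"wx":0,"wy":0,"wz":0}]';python3 -c "
from h import *
c=ld('wrist12')
a,b=[p2w(c,(u/1.56,v/1.56),80) for u,v in ((332,27),(455,22))]
print('holes',a,b,np.linalg.norm(a-b),np.degrees(np.arctan2(*(b-a)[:2][::-1])))
s=sense();print(s['eef_pos'],s['joints'])
cap('wrist','13'); crop('wrist13',0,0,512,384,1.56,'w13');p,R=tool(); print(np.degrees(np.arctan2(R[1,0],R[0,0])), (R@[-86.8,0,0]+p))
cap('top','13');crop('top13',120,120,100,100,6,'t13')"
```

```text
time_s: 14.42
eef_pos: [682.7, -36.3, 162.3]
ee_rot: [0.348, -0.349, 0.615, -0.615]
force: [0.3, 0.1, -2.2]
grip_width: 0.138
time_s: 15.25
eef_pos: [681.0, -34.1, 134.0]
ee_rot: [0.532, -0.531, 0.466, -0.467]
force: [0.3, 0.1, -1.9]
grip_width: 0.143
holes [452.43769643 312.50874273  80.        ] [504.96618056 283.77580118  80.        ] 59.873396218710255 -28.67854241834219
[680.96973071 -34.06330716 134.04888946] [-2.21404780e-01  7.40558727e-01  1.07962229e+00  3.78270790e-05
  1.32092638e+00 -3.51467870e-01]
-82.52529068414569 [669.62789324  51.92222819 134.05332635]
```

View pics/w13.png

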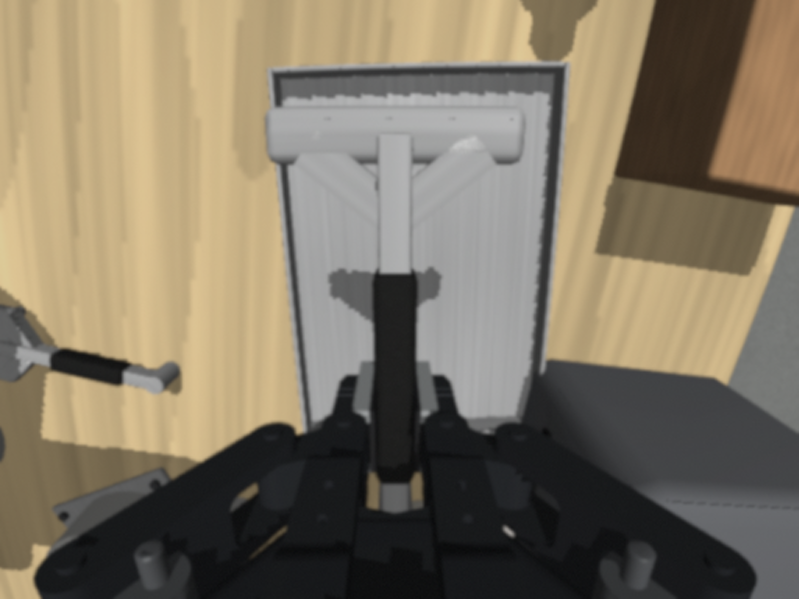

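View pics/t13.png

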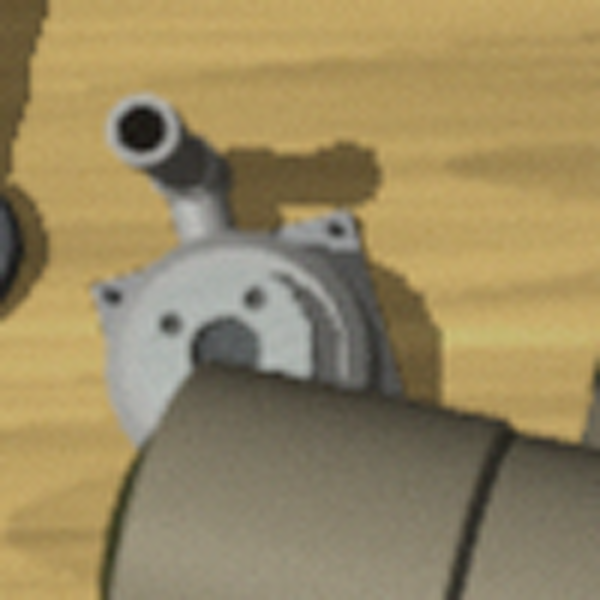

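```bash
python3 - <<'E'
from h import *
p,R=tool(); c=ld("wrist13"); t=ld("top13")
W=lambda u,v,z:p2w(c,((u+.5)/1.56-.5,(v+.5)/1.56-.5),z)
for nm,u,v in [("A",272,70),("B",566,65),("C",308,430),("D",527,420)]:
    X=W(u,v,22); print(nm,(R.T@(X-p)).round(1),X.round(1))
for z in (80,100,120,140): print("box",z,W(545,360,z).round(0),p2w(t,(278,83),z).round(0))
E
python3 -c "
from h import *
crop('top13',200,10,160,140,5,'t13b')"
```

```text
A [-133.2  112.   -69.4] [594.8  88.8  22. ]
B [-136.5  112.1   95.2] [757.5 113.5  22. ]
C [ 98.7 112.1 -63.1] [ 631.3 -140.3   22. ]
D [ 90.8 112.1  93.7] [ 785.7 -112.    22. ]
box 80 [760. -40.  80.] [764. -62.  80.]
box 100 [751. -32. 100.] [757. -61. 100.]
box 120 [742. -24. 120.] [750. -60. 120.]
box 140 [733. -15. 140.] [742. -58. 140.]
```

View pics/t13b.png

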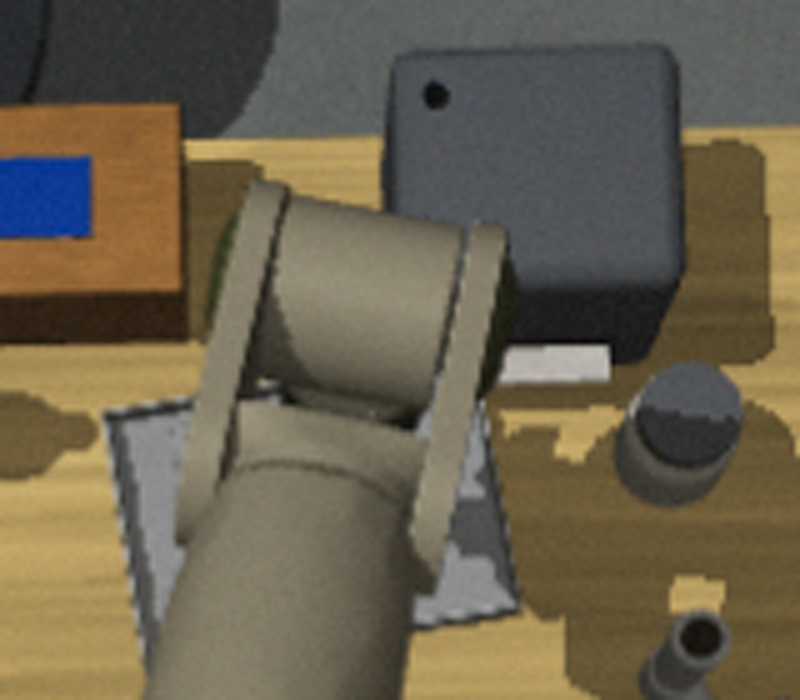

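Run:
```python
from h import *
p,R=tool(); c=ld("wrist13"); t=ld("top13")
for z in (100,120,140,150,160,180,200): print("box",z,p2w(c,(545/1.56,360/1.56),z).round(0),p2w(t,(279,66.5),z).round(0))
```

```text
box 100 [751. -32. 100.] [808. -65. 100.]
box 120 [742. -24. 120.] [800. -64. 120.]
box 140 [733. -16. 140.] [792. -63. 140.]
box 150 [728. -11. 150.] [788. -62. 150.]
box 160 [724.  -7. 160.] [784. -61. 160.]
box 180 [715.   1. 180.] [775. -60. 180.]
box 200 [705.   9. 200.] [767. -59. 200.]
```

```bash
python3 -m handwheel '[{"grip":0,"tx":0,"ty":15,"tz":0,"wx":0,"wy":0,"wz":0},{"grip":0,"tx":0,"ty":30,"tz":0,"wx":0,"wy":0,"wz":0},{"grip":0,"tx":0,"ty":30,"tz":0,"wx":0,"wy":0,"wz":0},{"grip":0,"tx":0,"ty":20,"tz":0,"wx":0,"wy":0,"wz":0},{"grip":0,"tx":0,"ty":12,"tz":0,"wx":0,"wy":0,"wz":0},{"grip":0,"tx":0,"ty":6,"tz":0,"wx":0,"wy":0,"wz":0},{"grip":0,"tx":0,"ty":3,"tz":0,"wx":0,"wy":0,"wz":0},{"grip":0,"tx":0,"ty":0,"tz":0,"wx":0,"wy":0,"wz":0},{"grip":0,"tx":0,"ty":0,"tz":0,"wx":0,"wy":0,"wz":0},{"grip":0,"tx":0,"ty":0,"tz":0,"wx":0,"wy":0,"wz":0}]';python3 -c "
from h import *
cap('wrist','14'); crop('wrist14',0,0,512,384,1.56,'w14')"
```

```text
time_s: 16.18
eef_pos: [681.4, -34.4, 19.3]
ee_rot: [0.532, -0.531, 0.465, -0.467]
force: [-0.3, 0.0, -2.0]
grip_width: 0.137
```

View pics/w14.png

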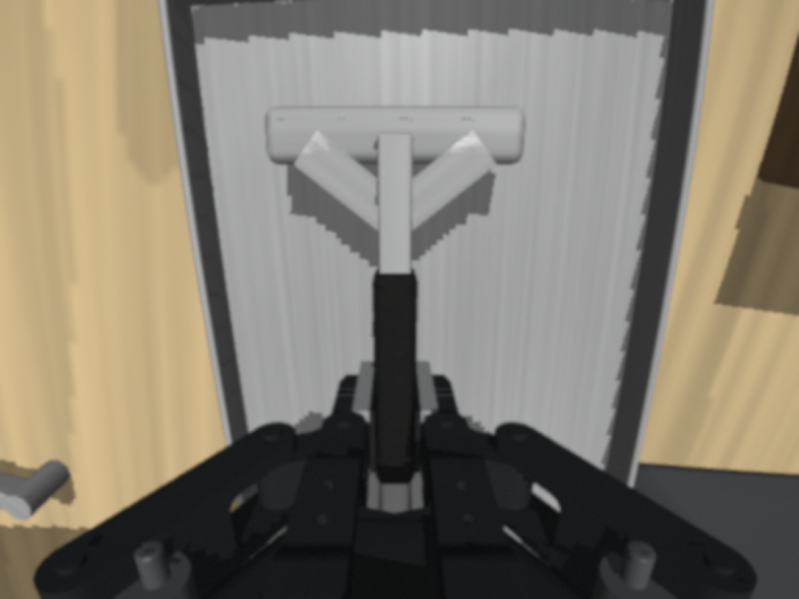

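```bash
python3 -m handwheel '[{"grip":0,"tx":0,"ty":4,"tz":0,"wx":0,"wy":0,"wz":0},{"grip":0,"tx":0,"ty":3,"tz":0,"wx":0,"wy":0,"wz":0},{"grip":0,"tx":0,"ty":2,"tz":0,"wx":0,"wy":0,"wz":0},{"grip":0,"tx":0,"ty":0,"tz":0,"wx":0,"wy":0,"wz":0},{"grip":0,"tx":0,"ty":0,"tz":0,"wx":0,"wy":0,"wz":0},{"grip":0,"tx":0,"ty":0,"tz":0,"wx":0,"wy":0,"wz":0}]'
```

```text
time_s: 16.73
eef_pos: [680.7, -34.2, 8.9]
ee_rot: [0.532, -0.532, 0.466, -0.466]
force: [-1.8, 0.2, 1.0]
grip_width: 0.141
```

Contact with the tray floor is light. Next: release, then rise.

```bash
python3 -m handwheel '[{"grip":45,"tx":0,"ty":0,"tz":0,"wx":0,"wy":0,"wz":0},{"grip":45,"tx":0,"ty":0,"tz":0,"wx":0,"wy":0,"wz":0},{"grip":45,"tx":0,"ty":0,"tz":0,"wx":0,"wy":0,"wz":0},{"grip":45,"tx":0,"ty":0,"tz":0,"wx":0,"wy":0,"wz":0},{"grip":45,"tx":0,"ty":-5,"tz":0,"wx":0,"wy":0,"wz":0},{"grip":45,"tx":0,"ty":-15,"tz":0,"wx":0,"wy":0,"wz":0},{"grip":45,"tx":0,"ty":-30,"tz":0,"wx":0,"wy":0,"wz":0},{"grip":45,"tx":0,"ty":-40,"tz":0,"wx":0,"wy":0,"wz":0},{"grip":45,"tx":0,"ty":-40,"tz":0,"wx":0,"wy":0,"wz":0}]'; python3 -m handwheel '[{"grip":45,"tx":0,"ty":-30,"tz":0,"wx":0,"wy":0,"wz":0},{"grip":45,"tx":0,"ty":0,"tz":0,"wx":0,"wy":0,"wz":0},{"grip":45,"tx":0,"ty":0,"tz":0,"wx":0,"wy":0,"wz":0},{"grip":45,"tx":0,"ty":0,"tz":0,"wx":0,"wy":0,"wz":0}]'
python3 - <<'E'
from h import *
cap('wrist','15'); crop('wrist15',0,0,512,384,1.56,'w15'); cap('top','15');cap('scene','15')
E
```

```text
time_s: 17.48
eef_pos: [680.2, -34.2, 140.2]
ee_rot: [-0.532, 0.532, -0.466, 0.466]
force: [0.6, -0.2, 1.3]
grip_width: 0.524
time_s: 17.82
eef_pos: [680.3, -34.1, 168.0]
ee_rot: [-0.532, 0.532, -0.466, 0.466]
force: [1.5, 0.1, -0.5]
grip_width: 0.527
```

View pics/w15.png

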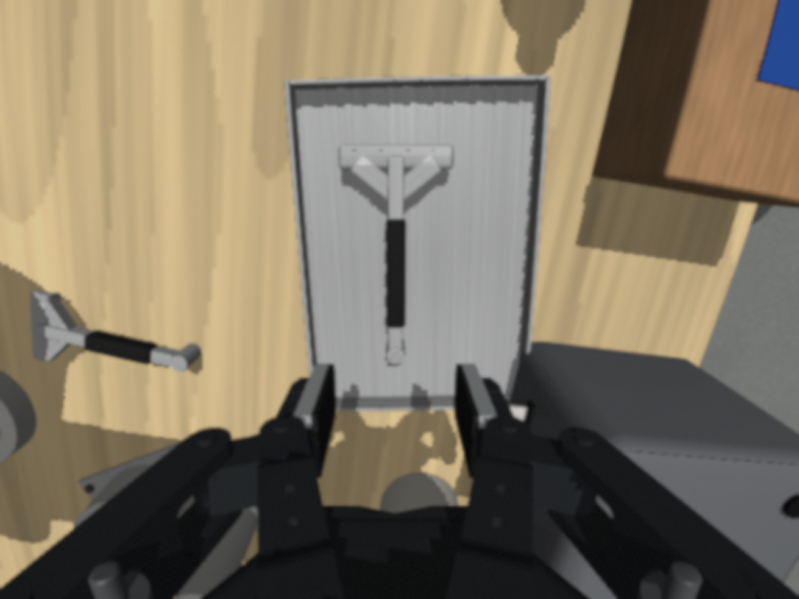

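View pics/scene15.png

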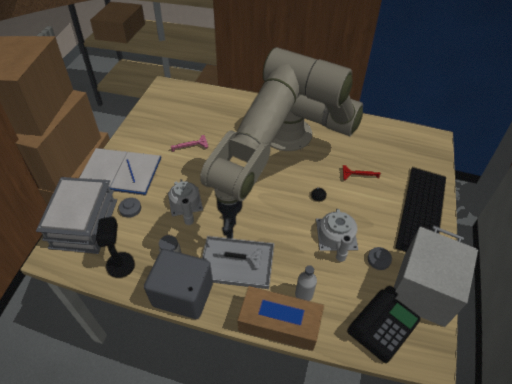

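View pics/top15.png

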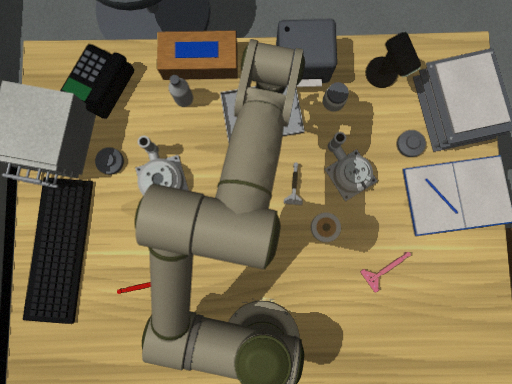

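```bash
python3 -c "
from h import *
crop('scene15',290,190,90,80,8,'s15'); crop('top15',120,130,80,80,7,'t15')
s=sense(); print(s['force'],s['dq'].round(3))"
```

```text
[-0.52322699 -0.01769173  1.16104301] [-0.    -0.001 -0.007 -0.    -0.001  0.   ]
```

View pics/s15.png

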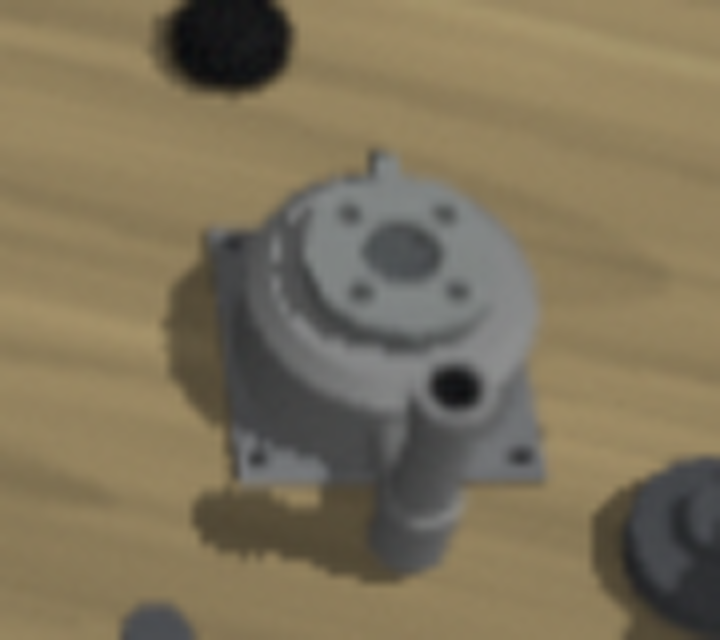

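View pics/t15.png

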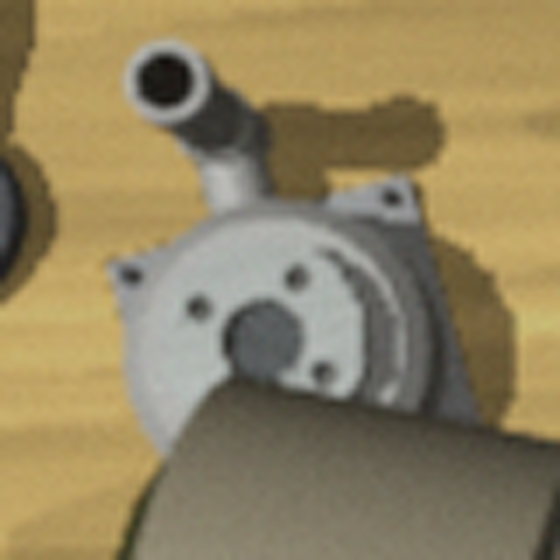

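The lug at (380,165) sits over the index bar, opposite the pipe. The spanner lies flat in the tray, and the gripper is well clear of it.

```bash
python3 -c "
from rig import ctrl
print(ctrl.finish_job())"
```

```text
the job is handed in; nothing more can be done
None
```

The large lock ring is home and the wide spanner lies in the tray. I handed the job in at about 18 s; no verdict was reported.

**What I did:** I gripped the wide spanner by its sleeve and put both prongs about 11 mm into a pair of opposite holes. I then turned the ring about 55° clockwise until the force rose at the stop, backed off slightly, lifted out and laid the spanner in the tray.

**Last checks:**
- **Ring:** within about 0.01 rad of home by the hole positions, with the lug over the index bar in the scene picture.
- **Spanner:** lying flat, prongs down, inside the tray, with space to every wall in the wrist picture.
- **Gripper:** open and about 165 mm above the desk, touching nothing.
- **Other objects:** none looked moved in the last pictures, by eye only; I did not measure them.

**What disagreed:**
- **Ring centre:** the top and wrist cameras differed by about 5 mm. I went by the wrist camera, and the prongs went in without contact force.
- **Grasp height:** the gripper stopped about 2 mm higher than commanded, with about 7 N of upward force. I allowed for this in the later heights.

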